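Rack the second cam sprocket on edge

ROBOT

A 6-joint arm with a two-finger parallel gripper is mounted at the origin on a cart in front of the work surface, level with it; the furniture and walls round the work are solid. World frame = base frame: x ahead of the robot, y to its left, z up, the work surface at z = 0. Lengths are in m, angles in rad, forces in N, time in s.
With the tool pointing down it reaches from about 0.3 to 0.775 m from the base axis. Payload 14.6 kg.
Tool frame: the origin (TCP) lies on the centre line of the jaws, within the pads' length; the fingertips stand 14 mm ahead of it and the grasp point (between the pads) lies 5 mm behind it (arm.tcp_to_tips is the distance from the TCP to the fingertips, in m); z points along the fingers, y is the line along which they close (so a half turn about z gives the same grasp; the last joint's range is limited). The gripper opens to 94 mm and grips with 3 to 60 N. Pads are 16 mm wide; open, the fingers measure 119 mm over their backs; the gripper's body (75 mm by 177 mm) begins 78 mm behind the grasp point.
Start: joints at [-0.067, 0.3, 1.521, -0, 1.321, -0.067], TCP at [0.55, -0, 0.219] pointing down, gripper open.
Joint ranges: [-3.03, 3.03], [-0.79, 2.21], [0.23, 2.52], [-1.04, 4.18], [0, 3.07], [-2.55, 2.55]. Speed limits (rad/s): [2.22, 2.22, 2.57, 3.14, 3.14, 3.14].

INTERFACE

Orientations are given as a rotation vector (axis times angle).
In Python, from cell import arm, imaging, recognise gives the robot as it stands. The module is installed in compiled form; this text tells all that it offers.
- The arm moves only by the tool move_arm, never from a script. Its arguments are lists of equal length, an entry for each row: "gripper": the opening, from -1 (shut) to 1 (fully open), so that 0 is half open; "travel": the shift along the tool's x, y, z as a fraction of full scale, a list of three; "roll": the turn about the tool's z as a fraction of full scale. A call has 1 to 5 rows; each row shifts and turns the commanded pose from where the row before left it, along the tool's axes as they then stand; what a row does not reach is not made up. Full scale, the value 1, is 250 mm for a shift and 30 degrees for a turn. A row lasts 1/12 s, in which the tool goes at most 41.7 mm and 7.16 degrees, less where a joint would pass 70% of its speed; a pose out of reach is approached as far as the arm can. A call with a number of a shift or a turn outside -1 to 1 is refused whole. A call with a gripper value outside its range is refused whole. The fingers move at their own pace and stop on an object; "force" is the grip in N (left out, the last holds). Time passes only in rows, so rows that do not move let the fingers close. It gives the time, the measured TCP pose, the force, the opening and the grip force at its end, in the units of the state.
- arm.observe(): the state, without advancing time (a new reading comes with each control period).
- imaging.snapshot(name): name is "scene" or "side" or "wrist"; returns (picture, depth): 400x640x3 uint8, red, green, blue; 400x640 float32, m along the optical axis (not along the pixel's ray), 0 where there is no reading.
- imaging.camera_params(name): a dict with "intrinsics" (3x3 intrinsics, pixels), "distortion" ([k1, k2, p1, p2, k3] as OpenCV has them; the pictures are not rectified), "rvec" (rotation vector, rad) and "tvec" (3), from world to camera coordinates, as OpenCV has them. Camera axes: x right, y down, z forward; pixel columns grow to the right and rows downward; lengths in m; the calibration is good to about 2 mm. A picture is of the moment at which its call begins: read the wrist's pose just before it. camera_params takes no time and is no camera call; for the wrist camera it gives the pose at the moment of the call.
- arm.hand_in(): hands the job in; it is judged then, once.
Trained networks look in the newest picture that a camera, given by its name, has taken for a name from the list of things; names that differ only in an ending like _2 or _b are one class to them, and where a whole thing is asked for, a point or a joint stands for the part that bears it (a point fixed in the world has none). Each returns a list of dicts, best first, with "score" (0 to 1); they miss things now and then, are a little off and sometimes report something else, mostly with a low value. They report only what shows in the picture. A call takes as long as a camera call.
- recognise(camera, label): "bbox" ([left, top, right, bottom] in pixels, round what is visible of it).
The state is a dict: "time": time; "joints": joint angles; "dq": joint speeds; "joint_torque": joint torques, N m; "position": TCP position; "tool_rot": TCP orientation; "ft_force": force on the tool from outside, world axes, zero at the start; "ft_torque": the same for the moment, N m; "finger_gap": finger opening in m; "gripper_force": force on a finger pad.
Only numpy, scipy, OpenCV 4.12 (cv2) and the standard library are available. Lean on these libraries where they do the work, as an engineer would, in place of code of your own. Each camera call takes 0.05 s, during which the arm holds its last target. There are 200 camera calls.

TASK

The large sprocket lying flat on the bench belongs in the wire rack with its twin and the small one: stand it on edge in the empty middle slot, down on both rails between the posts, its hub facing the same way as the other two hubs, which are not to be shifted. A grip on the hub cannot get in between the neighbours, so first tip it up by the hub and leave it leaning on its edge outside the rack, against the small heavy carton or anything else firm; then take it again from above by its toothed rim, lower it in gently and let go.

Things in the scene. Friction and masses are not known exactly. Their poses are not given: they have to be found in the camera images.
- cam_sprocket_disc (a point): the loose sprocket, dark steel, about 0.42 kg, lying flat on the bench, hub up: a toothed disc 94 mm across, 12 mm thick, with a plain round hub 34 mm in diameter and 19 mm long on one face only. This point is the disc's centre, half-way through its thickness (6 mm above the bench as it lies); z is the sprocket's axis and points towards the hub.
- cam_sprocket_hub (a point): the middle of that hub, on the axis, 15.5 mm from the disc's centre; the end of the hub is 9.5 mm further on (31 mm above the bench as it lies). Same axes.
- rack: fixed rack of welded plain steel rod, 192 mm long (x), 108 mm wide (y), 68 mm high; origin under its centre on the bench. Two rails of 8 mm rod run along x at y = -20 and +20 mm, top at 16 mm, and cradle the rim of a disc standing across the rack. Three slots at x = -50, 0, +50 mm; discs in them have their axis along x, hubs to -x. Low rod handle at each end (x = -92, +92 mm, 48 mm high).
- empty_slot (a point): the empty middle slot: the point where the large disc's centre rests (58.9 mm above the bench); axes as the rack's. Each slot is two pairs of 6 mm posts, at y = -27 and +27 mm, with 15 mm clear between them along x up to 54 mm height, flaring to 29 mm at the tips (68 mm high).
- mate_sprocket_disc (a point): disc centre of the other large sprocket, the same as the loose one, which stands loose on edge in one of the outer slots of the rack; z towards its hub
- crank_sprocket_disc (a point): disc centre of the small sprocket (disc 70 mm across, 12 mm thick, hub 34 x 19 mm), which stands loose on edge in the other outer slot, its centre 45.5 mm above the bench; z towards its hub
- small_carton_mid (a point): centre of a small closed carton full of hardware, loose but heavy (about 1.6 kg): 50 mm (x) x 85 mm (y) x 50 mm high, on the bench to the right of the loose sprocket, its long side (-x) towards the sprocket, that is roughly to the robot's left. A sprocket leaned at 60 to 70 degrees on the upper edge of that side stays there, its top above the carton.

How it is judged:
By the outcome, as a careful person would: the job done as asked, in the order asked, and still so for the second after the job is handed in, with the robot touching nothing.
It also fails if it takes over 58 s, if anything falls off the work surface, if the arm or the gripper's body presses on something with over 40 N, if the wrist force passes 120 N, or if a joint passes its speed limit or range.

## Working session

There is one attempt and no reset: what is moved stays moved. The work goes in short steps, Python scripts to look and compute and a tool call to move; the robot and the scene stay as the last step left them, time stands still between calls to the robot, and variables do not carry over. Pictures are saved under pics/ and viewed, at most 10 in all, crops included, and the job is handed in when it is done.

Besides the shell and the picture viewer there is one more tool, called in YAML: its name, and indented under it one key for each argument. move_arm: Moves the arm, as the interface text tells. Its arguments: {"type":"object","properties":{"gripper":{"type":"array","items":{"type":"number"}},"travel":{"type":"array","items":{"type":"array","items":{"type":"number","minimum":-1,"maximum":1}}},"roll":{"type":"array","items":{"type":"number","minimum":-1,"maximum":1}},"force":{"type":"number"}},"required":["gripper","travel","roll"]}

```bash
mkdir -p pics
cat > h.py <<'E'
import numpy as np, cv2
from cell import arm, imaging, recognise
def cam(n):
    p=imaging.camera_params(n); R=cv2.Rodrigues(np.array(p['rvec'],float))[0]
    return np.array(p['intrinsics'],float),np.array(p['distortion'],float),R,np.array(p['tvec'],float).ravel()
def cloud(n,depth,c=None):
    K,D,R,t=c or cam(n)
    v,u=np.mgrid[0:400,0:640]
    pts=np.stack([u,v],-1).reshape(-1,1,2).astype(np.float64)
    q=cv2.undistortPoints(pts,K,D).reshape(400,640,2)
    P=np.dstack([q*depth[...,None],depth])
    W=(P-t)@R
    W[depth<=0]=np.nan
    return W
def save(n,pic): cv2.imwrite(f'pics/{n}.png',pic[...,::-1])
E
python3 - <<'E'
from h import *
np.set_printoptions(precision=4,suppress=True)
for n in ['scene','side']:
    pic,d=imaging.snapshot(n); save(n+'0',pic); W=cloud(n,d); np.save(n+'0.npy',W)
    K,D,R,t=cam(n); print(n,'campos',-R.T@t)
    for l in ['cam_sprocket_disc','cam_sprocket_hub','rack','empty_slot','mate_sprocket_disc','crank_sprocket_disc','small_carton_mid']:
        for r in recognise(n,l)[:2]:
            b=np.array(r['bbox']).astype(int); c=W[b[1]:b[3]+1,b[0]:b[2]+1].reshape(-1,3)
            c=c[(c[:,2]>0.004)]
            print(l,round(r['score'],2),b,np.nanmedian(c,0) if len(c) else '', np.nanpercentile(c,[2,98],axis=0).ravel() if len(c) else '')
print(arm.observe())
E
python3 -c "
import cv2,numpy as np
a=cv2.imread('pics/scene0.png');b=cv2.imread('pics/side0.png')
"
```

```text
scene campos [ 0.0574 -0.3973  0.5258]
cam_sprocket_hub 0.96 [283 213 326 240] [0.5597 0.061  0.0121] [ 0.4278 -0.0617  0.0061  0.6096  0.1111  0.125 ]
cam_sprocket_hub 0.65 [234 172 261 199] [0.5567 0.2276 0.0502] [0.5225 0.2089 0.0118 0.6247 0.2807 0.077 ]
rack 0.56 [221 161 294 210] [0.5663 0.235  0.0441] [0.5172 0.203  0.0057 0.6888 0.2905 0.0766]
empty_slot 0.89 [226 165 291 209] [0.562  0.2337 0.0421] [0.5166 0.2024 0.0062 0.6857 0.2885 0.0768]
mate_sprocket_disc 0.96 [256 140 288 179] [0.6537 0.2525 0.064 ] [0.6005 0.2209 0.0097 0.7628 0.3103 0.1024]
crank_sprocket_disc 0.72 [234 174 261 199] [0.5559 0.2264 0.0494] [0.5223 0.2087 0.0124 0.5843 0.2662 0.0746]
small_carton_mid 0.77 [354 238 395 272] [ 0.54   -0.1382  0.0502] [ 0.448  -0.1928  0.031   0.5784 -0.0903  0.1239]
side campos [ 0.3729 -0.6351  0.5131]
cam_sprocket_disc 0.72 [286 213 329 239] [0.5655 0.0548 0.0116] [0.5291 0.0237 0.005  0.6134 0.0994 0.0301]
cam_sprocket_hub 0.64 [285 212 328 236] [0.5655 0.0554 0.0116] [0.5278 0.0238 0.005  0.6123 0.1018 0.0301]
rack 0.63 [266 156 340 196] [0.5965 0.2306 0.0396] [0.522
[... 263 characters left out ...]
disc 0.9 [274 159 295 184] [0.5605 0.2219 0.0509] [0.5393 0.2062 0.0122 0.5953 0.2749 0.0769]
small_carton_mid 0.93 [290 254 347 299] [ 0.5355 -0.1298  0.0482] [ 0.4685 -0.2082  0.0062  0.5798 -0.0884  0.1062]
{'time': 0.8, 'joints': array([-0.0666,  0.2999,  1.521 , -0.    ,  1.3207, -0.0666]), 'dq': array([-0.0003, -0.0008,  0.0006,  0.0009, -0.0008,  0.001 ]), 'joint_torque': array([ -0.0014, -53.1632, -35.2909,   0.0708,   0.0212,  -0.    ]), 'position': array([ 0.55  , -0.    ,  0.2194]), 'tool_rot': array([-2.2214, -2.2215,  0.    ]), 'ft_force': array([-1.1773, -0.1764,  0.3115]), 'ft_torque': array([-0.0509,  0.0202, -0.0461]), 'gripper_force': 0.0, 'finger_gap': 0.09402455954975784}
```

View pics/scene0.png

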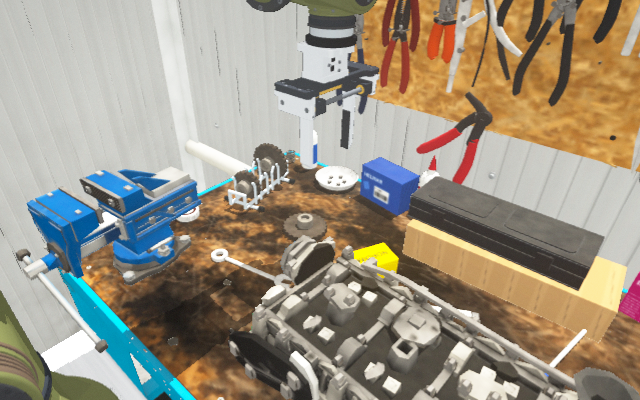

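View pics/side0.png

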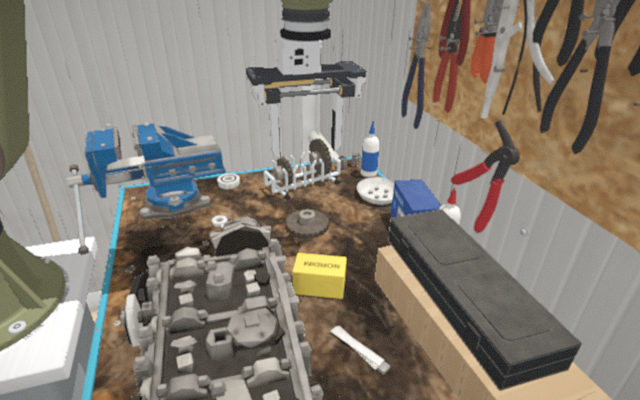

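The scene view shows the loose sprocket at about (305,225), with the rack behind it at (258,185). The yellow carton is at (375,258), and the side view shows the same layout. The small sprocket is on the near side of the rack and the large one on the far side. Next I measure from the wrist view and the point clouds.

Run:
```python
from h import *
np.set_printoptions(precision=4,suppress=True)
c=cam('wrist'); pic,d=imaging.snapshot('wrist'); save('wrist0',pic); W=cloud('wrist',d,c); np.save('wrist0.npy',W)
print('campos',-c[2].T@c[3],'axis',c[2][2])
for l in ['cam_sprocket_hub','rack','mate_sprocket_disc','small_carton_mid']:
    for r in recognise('wrist',l)[:1]: print(l,round(r['score'],2),np.array(r['bbox']).astype(int))
A=np.concatenate([np.load('scene0.npy').reshape(-1,3),np.load('side0.npy').reshape(-1,3),W.reshape(-1,3)])
A=A[np.isfinite(A[:,0])]
def sel(x0,x1,y0,y1,z0,z1): return A[(A[:,0]>x0)&(A[:,0]<x1)&(A[:,1]>y0)&(A[:,1]<y1)&(A[:,2]>z0)&(A[:,2]<z1)]
h=sel(.5,.64,0,.13,.026,.036); print('hub top',len(h),np.median(h,0),h.min(0),h.max(0))
t=sel(.5,.64,0,.13,.009,.016); print('disc',len(t),cv2.minEnclosingCircle(t[:,:2].astype(np.float32)))
k=sel(.46,.6,-.22,-.06,.044,.056); print('carton',len(k),cv2.minAreaRect(k[:,:2].astype(np.float32)),np.percentile(k,[1,99],axis=0))
for nm,z0,z1 in [('hi',.085,.11),('mid',.06,.085)]:
    r=sel(.48,.75,.17,.33,z0,z1); print(nm,len(r),cv2.minAreaRect(r[:,:2].astype(np.float32)),r.mean(0))
r=sel(.48,.75,.17,.33,.02,.11)
im=np.zeros((480,810,3),np.uint8)
for p in r[np.argsort(r[:,2])]:
    cv2.circle(im,(int((p[0]-.48)*3000),int((.33-p[1])*3000)),2,tuple(int(q) for q in cv2.applyColorMap(np.uint8([[min(255,p[2]*2400)]]),cv2.COLORMAP_JET)[0,0]),-1)
w=cv2.resize(pic[...,::-1],(768,480))
cv2.imwrite('pics/top.png',cv2.resize(im,(800,474)))
```

```text
campos [0.5492 0.0751 0.3843] axis [ 0.0004 -0.2604 -0.9655]
cam_sprocket_hub 0.75 [301  81 385 161]
rack 0.68 [323   1 337  15]
small_carton_mid 0.68 [276 234 355 307]
hub top 672 [0.5697 0.0703 0.03  ] [0.5521 0.0524 0.026 ] [0.5877 0.0863 0.0322]
disc 5542 ((0.5703851580619812, 0.06918038427829742), 0.04883996397256851)
carton 4548 ((0.509454607963562, -0.1268196403980255), (0.15836194157600403, 0.10443173348903656), 26.9050350189209) [[ 0.4653 -0.1506  0.0446]
 [ 0.5842 -0.077   0.0516]]
hi 356 ((0.6570680737495422, 0.26211830973625183), (0.018177993595600128, 0.08028118312358856), 17.71135711669922) [0.6572 0.2587 0.0946]
mid 1114 ((0.6112355589866638, 0.24375586211681366), (0.1419387310743332, 0.09529519826173782), 22.964502334594727) [0.6171 0.2476 0.0699]
```

View pics/wrist0.png

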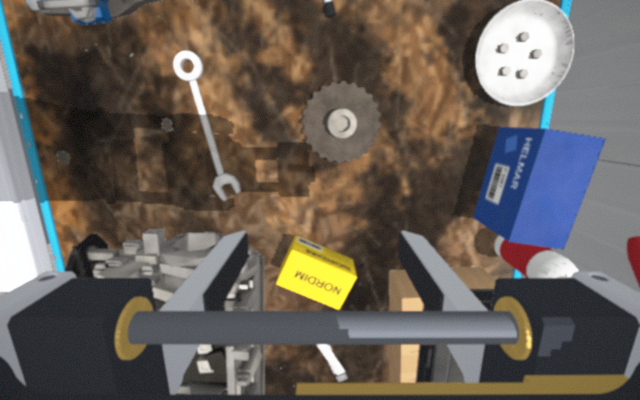

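View pics/top.png

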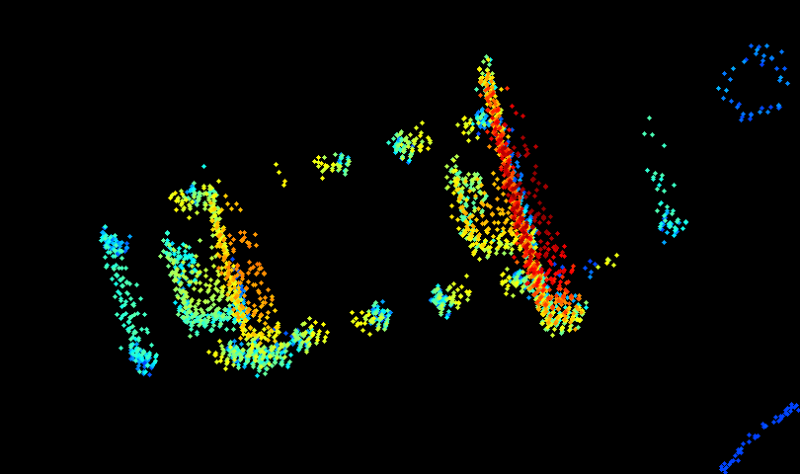

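The wrist view shows the sprocket at (341,123) and the carton, turned, at (318,270). The top map gives rack yaw of about 17°, with the hubs to -x and the mate at the far slot. Next is the carton pose, slot centre and clearances.

Run:
```python
from h import *
np.set_printoptions(precision=4,suppress=True)
Z={n:np.load(n+'0.npy') for n in ['scene','side','wrist']}
for n,W in Z.items():
    im=cv2.imread(f'pics/{n}0.png'); hsv=cv2.cvtColor(im,cv2.COLOR_BGR2HSV)
    m=(hsv[...,0]>22)&(hsv[...,0]<34)&(hsv[...,1]>150)&(hsv[...,2]>90)&(W[...,2]<.07)&(W[...,0]>.4)&(W[...,0]<.62)&(W[...,1]<0)&(W[...,1]>-.25)
    P=W[m]; T=P[P[:,2]>.045]; print(n,len(P),len(T),cv2.minAreaRect(T[:,:2].astype(np.float32)),cv2.minAreaRect(P[:,:2].astype(np.float32)),np.median(T[:,2]))
A=np.concatenate([W.reshape(-1,3) for W in Z.values()]); A=A[np.isfinite(A[:,0])]
def sel(x0,x1,y0,y1,z0,z1): return A[(A[:,0]>x0)&(A[:,0]<x1)&(A[:,1]>y0)&(A[:,1]<y1)&(A[:,2]>z0)&(A[:,2]<z1)]
# obstacles heights on grid
for x in np.arange(.40,.74,.04):
    print(round(x,2),[ (round(float(np.percentile(s[:,2],95)),3) if len(s:=sel(x,x+.04,y,y+.04,-.01,.135))>3 else None) for y in np.arange(-.24,.04,.04)])
# rack: fit mate & crank disc planes
a=np.deg2rad(np.arange(8,26,.5))
for nm,b in [('mate',(.62,.69,.2,.32,.08,.11)),('crank',(.53,.585,.2,.28,.066,.085))]:
    s=sel(*b); print(nm,len(s))
    best=min(((np.percentile(q:=s[:,0]*np.cos(t)+s[:,1]*np.sin(t),90)-np.percentile(q,10)),np.rad2deg(t)) for t in a); print(best)
s=sel(.5,.72,.18,.33,.055,.085)
for t in np.deg2rad([15,16,17,18,19]):
    u=s[:,0]*np.cos(t)+s[:,1]*np.sin(t); v=-s[:,0]*np.sin(t)+s[:,1]*np.cos(t)
    hv=np.histogram(v,bins=np.arange(v.min(),v.max(),.004)); hu=np.histogram(u,bins=np.arange(.58,.76,.004))
    print(round(np.rad2deg(t)),'v0',round(v.min(),4),hv[0],'u',hu[0])
```

```text
scene 736 601 ((0.5461925864219666, -0.1165853962302208), (0.05132552608847618, 0.07071980088949203), 66.36590576171875) ((0.5729464292526245, -0.10735345631837845), (0.10447437316179276, 0.08490222692489624), 30.330387115478516) 0.04970218705307643
side 908 31 ((0.5443089604377747, -0.13511443138122559), (0.09383675456047058, 0.03919147700071335), 5.9168381690979) ((0.5548975467681885, -0.08717365562915802), (0.1152033805847168, 0.08485453575849533), 65.4456787109375) 0.04597804040716275
wrist 3610 2696 ((0.5402516722679138, -0.11265463382005692), (0.051180094480514526, 0.08522039651870728), 65.2865219116211) ((0.5428692102432251, -0.1300598829984665), (0.08165828883647919, 0.10501208901405334), 64.97207641601562) 0.04948743671408741
0.4 [0.112, 0.108, 0.114, 0.133, 0.126, 0.008, 0.007]
0.44 [0.128, 0.124, 0.118, 0.121, 0.119, 0.001, 0.001]
0.48 [0.001, 0.001, 0.05, 0.051, 0.048, 0.001, 0.001]
0.52 [0.006, 0.001, 0.051, 0.051, 0.037, 0.001, 0.012]
0.56 [0.001, 0.001, 0.051, 0.05, 0.001, 0.001, 0.012]
0.6 [0.001, 0.001, 0.039, 0.001, 0.001, 0.001, 0.001]
0.64 [0.12, 0.12, 0.12, 0.119
[... 1040 characters left out ...]
   1   0   0   3  14  24  19  32  70  51  49  73 304 109  23   8   0   1
   5   1   0   0   0   0   0   0   0]
18 v0 -0.0003 [ 20  49  45  29  38  82 108  77  97  69  82  86  71  86  57  63  46  37
  57  83  52  29  21] u [  1  27  29  46  37 144 145  51  38   4  15  12   6   0   5  14  21   8
   1   0   0   1   9  27  21  19  75  44  57  62 248 178  30   8   0   1
   5   1   0   0   0   0   0   0   0]
19 v0 -0.0127 [ 19  50  45  29  34  70 100  76 106  69  82  68  80  85  73  58  47  42
  54  81  54  40  22] u [  0  21  33  35  44  93 182  64  44   5  13  14   6   1   5   9  23  11
   1   0   0   1   6  28  19  17  70  50  52  61 219 196  52   8   0   1
   5   1   0   0   0   0   0   0   0]
```

move_arm:
  gripper: [1,1,1,1,1]
  travel:
    - [0.16,0.02,0]
    - [0.16,0.02,0]
    - [0.16,0.02,0]
    - [0.16,0.02,0]
    - [0,0,0]
  roll: [0,0,0,0,0]
  force: 10

```text
time: 1.47
position: [0.5698, 0.1657, 0.2191]
tool_rot: [-2.216, -2.226, -0.001]
ft_force: [-0.4, -0.3, -1.0]
finger_gap: 0.0941
gripper_force: 0.0
```

Run:
```python
from h import *
np.set_printoptions(precision=4,suppress=True)
o=arm.observe(); print(o['time'],o['position'],o['tool_rot'],o['joints'])
c=cam('wrist'); pic,d=imaging.snapshot('wrist'); save('wrist1',pic); W=cloud('wrist',d,c); np.save('wrist1.npy',W)
A=W.reshape(-1,3); A=A[np.isfinite(A[:,0])]
s=A[(A[:,0]>.48)&(A[:,0]<.75)&(A[:,1]>.17)&(A[:,1]<.33)&(A[:,2]>.008)&(A[:,2]<.12)]
h=A[(abs(A[:,0]-.57)<.03)&(abs(A[:,1]-.07)<.03)&(A[:,2]>.027)&(A[:,2]<.035)]; print('hub',len(h),cv2.minEnclosingCircle(h[:,:2].astype(np.float32)) if len(h) else '')
B=np.concatenate([np.load(n+'0.npy').reshape(-1,3) for n in ['scene','side','wrist']])
e=B[(B[:,0]>.38)&(B[:,0]<.5)&(B[:,1]<0)&(B[:,1]>-.25)]; print('engine z',np.nanpercentile(e[:,2],[50,90,97,99]))
t=np.deg2rad(16.5); Rz=np.array([[np.cos(t),-np.sin(t)],[np.sin(t),np.cos(t)]])
im=np.zeros((590,800,3),np.uint8); q=s[np.argsort(s[:,2])]; uv=q[:,:2]@Rz
np.save('rackuvz.npy',np.c_[uv,q[:,2]])
o=uv.min(0); print('origin uv',o)
col=cv2.applyColorMap(np.uint8(np.clip(q[:,2]*2400,0,255)).reshape(-1,1),cv2.COLORMAP_JET)[:,0]
for p,k in zip(uv,col): cv2.circle(im,(int((p[0]-.56)*4000),int((.17-p[1])*4000)),1,tuple(map(int,k)),-1)
for i in range(0,200,20): cv2.putText(im,f'{.56+i/1000:.2f}',(i*4,580),0,.35,(255,)*3); cv2.line(im,(i*4,565),(i*4,0),(50,50,50),1)
for i in range(20,140,20): cv2.putText(im,f'{.17-i/1000:.2f}',(0,i*4),0,.35,(255,)*3)
im=np.hstack([im,np.zeros((590,0,3),np.uint8)])
cv2.imwrite('pics/rack1.png',im)
```

```text
1.4667 [0.5698 0.1657 0.2191] [-2.2157 -2.226  -0.001 ] [0.2209 0.3973 1.3913 0.0011 1.353  0.216 ]
hub 356 ((0.5704526901245117, 0.07126472145318985), 0.016525791957974434)
engine z [0.1002 0.1339 0.3405 0.4511]
origin uv [ 0.5629 -0.043 ]
```

View pics/wrist1.png

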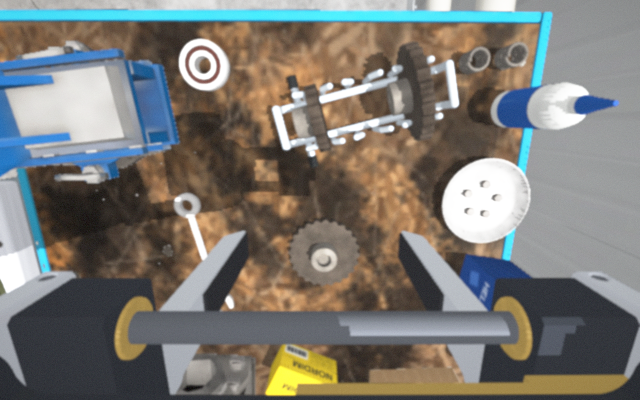

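View pics/rack1.png

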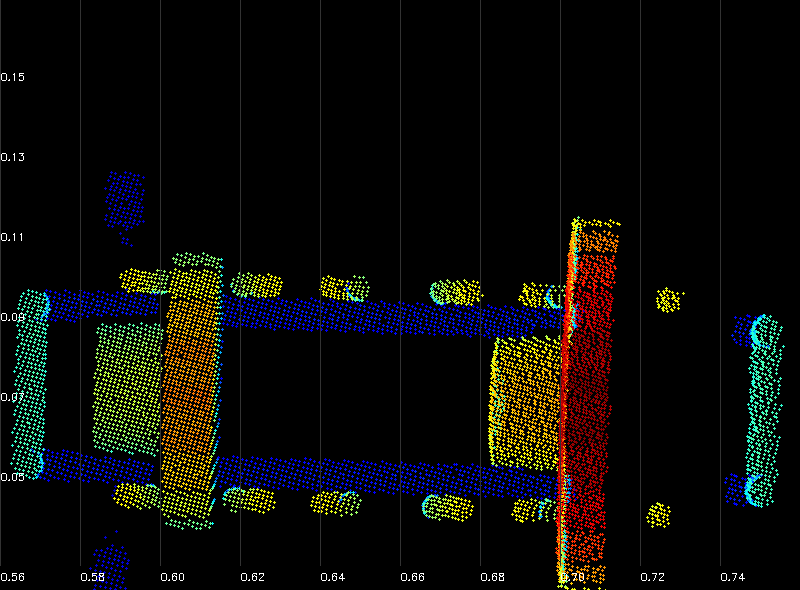

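The wrist view shows the rack at (365,95) with its middle slot empty and the hubs to the left, and the sprocket at (323,250). In the map the rails slope by about -2.5°, so the rack yaw is close to 14°. I fit that now and start on the hub.

Run:
```python
from h import *
np.set_printoptions(precision=4,suppress=True)
q=np.load('rackuvz.npy')
r=q[(q[:,2]>.009)&(q[:,2]<.022)&(q[:,0]>.57)&(q[:,0]<.7)]
sl=[]
for lo,hi in [(.04,.06),(.085,.10)]:
    p=r[(r[:,1]>lo)&(r[:,1]<hi)]; f=np.polyfit(p[:,0],p[:,1],1); sl.append(f); print(f,len(p))
a=np.deg2rad(16.5)+np.arctan(np.mean([f[0] for f in sl])); print('yaw',np.rad2deg(a))
t=np.deg2rad(16.5); Rz=np.array([[np.cos(t),-np.sin(t)],[np.sin(t),np.cos(t)]])
R2=np.array([[np.cos(a),-np.sin(a)],[np.sin(a),np.cos(a)]])
w=q[:,:2]@Rz.T; uv=w@R2; z=q[:,2]
p=(z>.01)&(z<.02)
m=lambda k,z0,z1:(z>z0)&(z<z1)
v=uv[p,1]; mid=np.median(v); vc=(np.median(v[v>mid])+np.median(v[v<mid])); 
lo=v[(v<mid)]; hi=v[v>mid]; print('rails v',np.median(lo),np.median(hi))
# handles tops z~.048 
print('hist u posts',[ (round(x,3),int(c)) for x,c in zip(np.arange(.56,.78,.003),np.histogram(uv[(z>.052)&(z<.072)&((abs(uv[:,1]-np.median(lo))<.018)|(abs(uv[:,1]-np.median(hi))<.018)),0],bins=np.arange(.56,.783,.003))[0])])
hd=uv[(z>.042)&(z<.05)]; print('handles u',np.median(hd[hd[:,0]<.61,0]),np.median(hd[hd[:,0]>.74,0]), hd[:,0].min(),hd[:,0].max())
np.save('rk.npy',np.c_[uv,z])
M=uv[(z>.085)]; print('mate u',np.percentile(M[:,0],[3,50,97]),'v',M[:,1].min(),M[:,1].max())
C=uv[(z>.070)&(uv[:,0]<.63)]; print('crank u',np.percentile(C[:,0],[3,50,97]),np.median(C[:,1]))
print('R2',R2)
```

```text
[-0.0413  0.0774] 675
[-0.0317  0.1118] 724
yaw 14.409449039190381
rails v 0.0742247480894499 0.11510891740806459
hist u posts [(np.float64(0.56), 0), (np.float64(0.563), 0), (np.float64(0.566), 0), (np.float64(0.569), 0), (np.float64(0.572), 0), (np.float64(0.575), 0), (np.float64(0.578), 9), (np.float64(0.581), 65), (np.float64(0.584), 70), (np.float64(0.587), 107), (np.float64(0.59), 110), (np.float64(0.593), 111), (np.float64(0.596), 65), (np.float64(0.599), 80), (np.float64(0.602), 75), (np.float64(0.605), 73), (np.float64(0.608), 97), (np.float64(0.611), 1), (np.float64(0.614), 30), (np.float64(0.617), 36), (np.float64(0.62), 41), (np.float64(0.623), 34), (np.float64(0.626), 5), (np.float64(0.629), 0), (np.float64(0.632), 0), (np.float64(0.635), 23), (np.float64(0.638), 36), (np.float64(0.641), 30), (np.float64(0.644), 33), (np.float64(0.647), 9), (np.float64(0.65), 0), (np.float64(0.653), 0), (np.float64(0.656), 0), (np.float64(0.659), 0), (np.float64(0.662), 14), (np.float64(0.665), 48), (np.float64(0.668), 47), (np.float64(0.671), 45), (np.float64(0.674), 24), (np.float64(0.
[... 384 characters left out ...]
float64(0.725), 8), (np.float64(0.728), 0), (np.float64(0.731), 0), (np.float64(0.734), 0), (np.float64(0.737), 0), (np.float64(0.74), 0), (np.float64(0.743), 0), (np.float64(0.746), 0), (np.float64(0.749), 0), (np.float64(0.752), 0), (np.float64(0.755), 0), (np.float64(0.758), 0), (np.float64(0.761), 0), (np.float64(0.764), 0), (np.float64(0.767), 0), (np.float64(0.77), 0), (np.float64(0.773), 0), (np.float64(0.776), 0), (np.float64(0.779), 0)]
handles u 0.565095954742229 0.7471960560064458 0.5603895465261349 0.7524795247913425
mate u [0.6973 0.7017 0.7088] v 0.055688354518003295 0.13187777019028996
crank u [0.5984 0.6041 0.6098] 0.09419426102704574
R2 [[ 0.9685 -0.2488]
 [ 0.2488  0.9685]]
```

move_arm:
  gripper: [1,1,1,1,1]
  travel:
    - [-0.125,0,0.07]
    - [-0.125,0,0.08]
    - [-0.125,0,0.08]
    - [0,0,0.12]
    - [0,0,0.12]
  roll: [0.205,0.205,0.205,0.208,0]

```text
time: 1.93
position: [0.56, 0.0646, 0.1016]
tool_rot: [2.653, 1.681, 0.002]
ft_force: [1.0, 0.1, -0.3]
finger_gap: 0.0937
gripper_force: 0.0
```

move_arm:
  gripper: [0.3,0.3,0.3,-1,-1]
  travel:
    - [0.02,0.014,0.13]
    - [0.02,0.014,0.13]
    - [0,0,0.022]
    - [0,0,0]
    - [0,0,0]
  roll: [0,0,0,0,0]
  force: 10

```text
time: 2.35
position: [0.571, 0.0728, 0.0329]
tool_rot: [2.645, 1.694, 0.001]
ft_force: [-0.1, -0.4, -0.0]
finger_gap: 0.0642
gripper_force: 0.0
```

move_arm:
  gripper: [-1,-1,-1]
  travel:
    - [0,0,0]
    - [0,0,0]
    - [0,0,0]
  roll: [0,0,0]

```text
time: 2.6
position: [0.5711, 0.0732, 0.033]
tool_rot: [2.644, 1.695, 0.003]
ft_force: [-0.3, 0.6, 0.2]
finger_gap: 0.0443
gripper_force: 0.0
```

move_arm:
  gripper: [-1,-1,-1,-1,-1]
  travel:
    - [-0.008,0,0.006]
    - [0,0,0]
    - [0,0,0]
    - [0,0,0]
    - [0,0,0]
  roll: [0,0,0,0,0]

```text
time: 3.02
position: [0.5702, 0.0712, 0.0306]
tool_rot: [2.644, 1.695, 0.001]
ft_force: [0.8, -3.8, 6.3]
finger_gap: 0.0334
gripper_force: 10.0
```

move_arm:
  gripper: [-1,-1,-1,-1,-1]
  travel:
    - [0,0,-0.04]
    - [0,0,-0.08]
    - [0,0,-0.08]
    - [0,0,-0.04]
    - [0,0,0]
  roll: [0,0,0,0,0]
  force: 14

```text
time: 3.43
position: [0.5704, 0.0717, 0.0921]
tool_rot: [2.644, 1.695, 0.004]
ft_force: [-0.8, 0.6, -4.4]
finger_gap: 0.0337
gripper_force: 14.0
```

move_arm:
  gripper: [-1,-1,-1,-1,-1]
  travel:
    - [-0.06,0.025,-0.02]
    - [-0.13,0.05,-0.02]
    - [-0.14,0.052,0]
    - [-0.12,0.045,0]
    - [-0.07,0.027,0]
  roll: [0,0,0,0,0]

```text
time: 3.85
position: [0.5595, -0.0701, 0.0987]
tool_rot: [-2.645, -1.693, 0.003]
ft_force: [0.6, -0.5, -5.1]
finger_gap: 0.0334
gripper_force: 14.0
```

move_arm:
  gripper: [-1]
  travel:
    - [0,0,0]
  roll: [0]

```text
time: 3.93
position: [0.5596, -0.0706, 0.0986]
tool_rot: [-2.647, -1.69, 0.003]
ft_force: [0.6, -0.2, -5.2]
finger_gap: 0.0335
gripper_force: 14.0
```

Run:
```python
from h import *
a,_=imaging.snapshot('scene'); b,_=imaging.snapshot('side')
save('carry',cv2.resize(np.vstack([cv2.resize(a[180:310,260:440],None,fx=2.2,fy=2.2),cv2.resize(b[180:310,230:410],None,fx=2.2,fy=2.2)]),None,fx=1,fy=1))
```

```text
(no output)
```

View pics/carry.png

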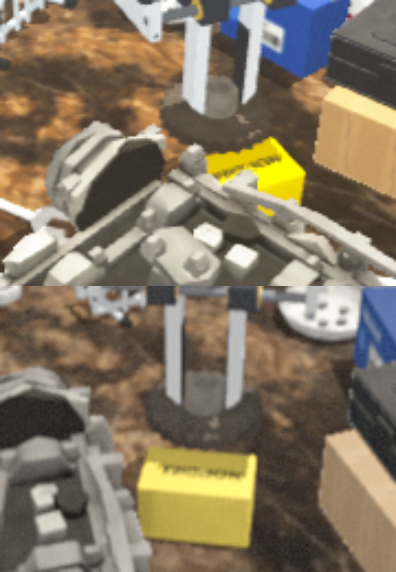

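The picture shows the sprocket held level by its hub, just above and overlapping the near edge of the yellow carton. I shift 4 mm off and lower it so that the carton edge tips it.

move_arm:
  gripper: [-1,-1,-1,-1,-1]
  travel:
    - [0.018,0,0]
    - [0,0,0.04]
    - [0,0,0.03]
    - [0,0,0.03]
    - [0,0,0.02]
  roll: [0,0,0,0,0]
  force: 10

```text
time: 4.45
position: [0.5625, -0.0623, 0.0689]
tool_rot: [-2.644, -1.696, -0.001]
ft_force: [1.4, 5.1, 0.8]
finger_gap: 0.0341
gripper_force: 11.1
```

move_arm:
  gripper: [-1,-1,-1]
  travel:
    - [0,0,0.01]
    - [0,0,0]
    - [0,0,0]
  roll: [0,0,0]

```text
time: 4.7
position: [0.5625, -0.0624, 0.067]
tool_rot: [-2.644, -1.695, -0.001]
ft_force: [0.8, 5.6, -1.1]
finger_gap: 0.0335
gripper_force: 14.2
```

```bash
cat > look.py <<'E'
from h import *
import sys
np.set_printoptions(precision=4,suppress=True)
# dark sprocket points in carton frame: s (from face, + to robot left), l along edge, z
o=arm.observe(); print(o['time'],o['position'],o['ft_force'])
C=np.array([.5403,-.1127]); n=np.array([.418,.9085]); e=np.array([.9085,-.418])
L=[]
for cn in ['scene','side']:
    pic,d=imaging.snapshot(cn); W=cloud(cn,d); hsv=cv2.cvtColor(pic,cv2.COLOR_RGB2HSV)
    s=(W[...,:2]-C)@n-.025; l=(W[...,:2]-C)@e; z=W[...,2]
    dark=(hsv[...,2]<115)&(hsv[...,1]<110)&(abs(l)<.055)&(s>-.05)&(s<.09)&(z>.005)&(z<.11)
    yel=(hsv[...,0]>22)&(hsv[...,0]<34)&(hsv[...,1]>150)&(z>.04)&(z<.056)
    print(cn,'yellow rect',cv2.minAreaRect(W[yel][:,:2].astype(np.float32)) if yel.sum()>50 else '')
    Q=np.c_[s[dark],l[dark],z[dark]]; L.append(Q)
    for z0 in np.arange(.01,.11,.01):
        q=Q[(Q[:,2]>=z0)&(Q[:,2]<z0+.01)]
        if len(q)>3: print(cn,round(z0,2),len(q),'s',np.percentile(q[:,0],[5,50,95])*1000,'l',np.percentile(q[:,1],[5,95])*1000)
    a=pic[170:310,230:430]; save(f'{sys.argv[1]}_{cn}',cv2.resize(a,None,fx=2,fy=2))
a=[cv2.imread(f'pics/{sys.argv[1]}_{c}.png') for c in ['scene','side']]
cv2.imwrite(f'pics/{sys.argv[1]}.png',np.vstack(a))
E
python3 look.py tip1
```

```text
4.7 [ 0.5625 -0.0624  0.067 ] [ 0.8353  5.614  -1.0814]
scene yellow rect ((0.5461133718490601, -0.11872480809688568), (0.05093815177679062, 0.07148865610361099), 69.40508270263672)
scene 0.04 52 s [ 8.3487 30.3037 44.183 ] l [-47.0197  36.7787]
scene 0.05 216 s [-13.1162  11.7346  25.8751] l [-43.0396  36.1005]
scene 0.06 213 s [-13.8957  -5.7262  27.4899] l [-22.6361  25.3537]
scene 0.07 21 s [21.4123 27.9464 33.7785] l [14.9171 16.7577]
scene 0.08 26 s [21.103  28.4457 35.4917] l [14.7702 16.7046]
scene 0.09 25 s [22.1267 26.9005 36.2996] l [14.9494 16.6429]
scene 0.1 23 s [22.0852 29.0719 35.6728] l [14.7721 17.2295]
side yellow rect ((0.5413310527801514, -0.11699124425649643), (0.050649940967559814, 0.08353015035390854), 64.16580200195312)
side 0.03 7 s [49.0321 50.5801 56.1489] l [-16.7161  37.3848]
side 0.04 73 s [ 6.9518 30.6485 44.3502] l [-42.3051  46.481 ]
side 0.05 297 s [-14.0593   9.0327  24.3109] l [-39.3433  41.4405]
side 0.06 270 s [-15.6291  -6.9879  30.4542] l [-25.8985  27.8581]
side 0.07 21 s [20.0458 23.7876 36.3872] l [-16.2984  17.6465]
side 0.08 9 s [21.0596 23.0379 35.9906] l [-16.2815   4.0976]
side 0.09 9 s [21.8963 23.7624 36.2789] l [-16.3933 -16.113 ]
side 0.1 9 s [22.4602 33.4958 34.8899] l [-16.3505 -16.0659]
```

View pics/tip1.png

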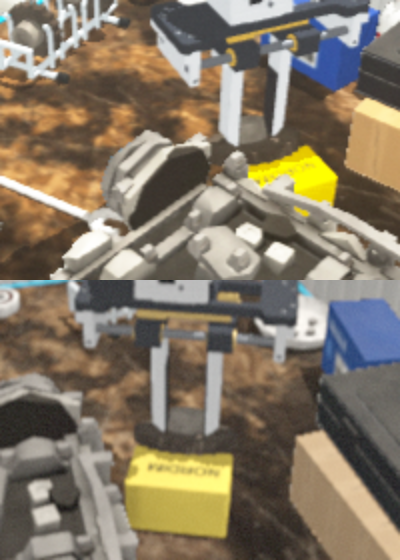

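The picture shows the sprocket tipping about 25–30° on the carton edge. I move towards the carton and lower further.

move_arm:
  gripper: [-1,-1,-1,-1,-1]
  travel:
    - [-0.012,0,0]
    - [-0.014,0,0.006]
    - [0,0,0.01]
    - [0,0,0.01]
    - [0,0,0]
  roll: [0,0,0,0,0]
  force: 10

```text
time: 5.22
position: [0.5608, -0.0675, 0.0623]
tool_rot: [-2.644, -1.696, -0.005]
ft_force: [-1.5, 13.5, 16.3]
finger_gap: 0.033
gripper_force: 19.8
```

```bash
python3 look.py tip2 | grep -v "0\.[01][789]"
```

```text
5.2167 [ 0.5608 -0.0675  0.0623] [-1.4864 13.5334 16.2652]
scene 0.02 4 s [17.4893 20.2358 23.6989] l [-46.1536 -36.4693]
scene 0.03 9 s [11.5181 18.8778 20.2468] l [-47.4924 -45.6053]
scene 0.04 26 s [ 5.0546 11.5711 17.8555] l [-47.6548 -42.4222]
scene 0.05 46 s [-4.8307  9.4339 29.3267] l [-44.349   35.8892]
scene 0.1 27 s [15.1479 22.3456 30.7067] l [15.3411 16.9667]
side 0.04 16 s [ 1.3448  9.4106 16.28  ] l [-44.3117  47.5669]
side 0.05 104 s [-10.2642   3.2701  25.7068] l [-40.2448  42.8046]
side 0.06 203 s [-16.9618 -10.8625   1.0558] l [-30.9061  32.525 ]
side 0.1 10 s [17.0085 23.846  32.0335] l [-15.8132 -15.4399]
```

```bash
python3 look.py tip3
```

```text
5.3167 [ 0.5608 -0.0675  0.0623] [-2.1136 14.1002 16.0461]
scene yellow rect ((0.5450684428215027, -0.11834020912647247), (0.05208281800150871, 0.07378049194812775), 63.499755859375)
scene 0.02 4 s [19.0461 21.9777 24.5058] l [-45.7868 -37.5808]
scene 0.03 9 s [10.1133 17.9004 20.6374] l [-47.9057 -43.295 ]
scene 0.04 30 s [ 5.3051 12.5868 22.205 ] l [-47.4469  16.2195]
scene 0.05 42 s [-5.5029 11.9252 30.9936] l [-43.9388  33.9513]
scene 0.06 165 s [-15.8353  -9.9307  26.3391] l [-26.1295  27.5261]
scene 0.07 88 s [-14.413   -8.3212  28.005 ] l [-17.9122  16.5629]
scene 0.08 25 s [15.762  21.7    30.1699] l [15.1406 16.8219]
scene 0.09 24 s [16.2847 21.5994 30.3711] l [15.1892 16.6169]
scene 0.1 25 s [16.272  23.6362 31.8736] l [15.2642 17.1646]
side yellow rect ((0.5399363040924072, -0.11889711767435074), (0.05152669921517372, 0.084744893014431), 64.41912841796875)
side 0.03 5 s [ 7.8058 10.8583 20.5103] l [-26.3085  47.3739]
side 0.04 17 s [ 0.6103  6.7848 16.7055] l [-41.953   47.5661]
side 0.05 109 s [-10.5679   1.8812  25.0815] l [-40.1058  42.6407]
side 0.06 197 s [-17.4543 -11.4357   0.675 ] l [-29.7911  32.2476]
side 0.07 83 s [-15.1769 -10.8923  14.8198] l [-15.5277  18.8438]
side 0.08 9 s [14.7594 19.2977 30.5842] l [-15.6165   4.7423]
side 0.09 11 s [14.9123 18.2039 31.6879] l [-15.7215   1.3348]
side 0.1 10 s [15.2561 23.9278 30.5729] l [-15.6266 -15.2052]
```

View pics/tip3.png

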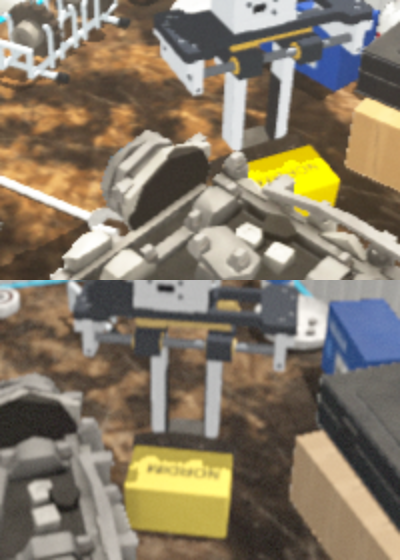

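The picture shows the sprocket at about 48–50°, with its lower edge on the bench and the carton pushed back a few mm. I relax the grip, ease up slightly and push towards the carton to steepen it.

move_arm:
  gripper: [-1,-1,-1,-1,-1]
  travel:
    - [0,0,-0.012]
    - [0,0,0]
    - [-0.012,0,-0.002]
    - [-0.012,0,-0.002]
    - [-0.012,0,0]
  roll: [0,0,0,0,0]
  force: 4

```text
time: 5.83
position: [0.5572, -0.0755, 0.0659]
tool_rot: [-2.644, -1.696, -0.006]
ft_force: [2.1, 20.0, 16.5]
finger_gap: 0.0332
gripper_force: 16.7
```

```bash
python3 look.py tip4
```

```text
5.8333 [ 0.5572 -0.0755  0.0659] [ 2.086  20.0099 16.4783]
scene yellow rect ((0.5395645499229431, -0.12901459634304047), (0.04303225129842758, 0.07303556799888611), 63.71062469482422)
scene 0.03 6 s [ 9.4223 10.5788 13.4093] l [-47.3796 -45.0549]
scene 0.04 14 s [ 2.0562  4.5353 12.4951] l [-47.8183 -44.7895]
scene 0.05 15 s [-3.896  13.2118 20.8227] l [-44.0542  24.3428]
scene 0.06 86 s [-19.7076 -13.7838  20.9817] l [-28.2844  35.0416]
scene 0.07 199 s [-22.2607 -16.4632  13.9938] l [-26.4513  23.4786]
scene 0.08 39 s [-16.6372   9.5887  21.4146] l [-8.8917 16.7852]
scene 0.09 27 s [ 7.1736 12.9364 21.3818] l [15.3292 17.1718]
scene 0.1 24 s [ 6.593  15.0219 22.3129] l [14.7531 17.2893]
side yellow rect ((0.5360731482505798, -0.12818902730941772), (0.045492831617593765, 0.08527828752994537), 66.34412384033203)
side 0.04 12 s [-3.1468 -0.8009  5.3576] l [-44.5824  47.0674]
side 0.05 40 s [-8.0951 -2.7465 20.3324] l [-41.7701  44.7907]
side 0.06 150 s [-20.5069 -15.2456  13.4207] l [-34.6916  37.8491]
side 0.07 219 s [-23.6519 -18.5012 -11.2343] l [-24.4737  26.6606]
side 0.08 28 s [-19.4031 -15.4735  17.2276] l [-15.555    9.1904]
side 0.09 9 s [ 3.9521 17.2177 18.5941] l [-15.6414 -15.27  ]
side 0.1 9 s [ 4.0289  6.221  18.3386] l [-15.6459 -15.3101]
```

move_arm:
  gripper: [-1,-1,-1,-1,-1]
  travel:
    - [0,0,-0.012]
    - [0,0,-0.004]
    - [0,0,0]
    - [-0.01,0,-0.002]
    - [0,0,0]
  roll: [0,0,0,0,0]
  force: 4

```text
time: 6.35
position: [0.5549, -0.0792, 0.069]
tool_rot: [-2.644, -1.695, -0.0]
ft_force: [1.8, 4.3, -3.6]
finger_gap: 0.0329
gripper_force: 5.0
```

```bash
python3 look.py tip5
```

```text
6.35 [ 0.5549 -0.0792  0.069 ] [ 1.8168  4.2881 -3.5931]
scene yellow rect ((0.538168728351593, -0.13509789109230042), (0.0374666191637516, 0.07227273285388947), 64.75704193115234)
scene 0.04 6 s [-0.9289  2.4137  5.7068] l [-47.9759 -46.4478]
scene 0.05 8 s [ 0.4944 12.7886 17.2496] l [-46.1809  16.1057]
scene 0.06 73 s [-21.2741 -17.8151  15.9609] l [-29.56    35.0244]
scene 0.07 191 s [-26.1719 -20.1696  11.4503] l [-28.9762  26.0016]
scene 0.08 83 s [-24.3409 -17.9694  16.291 ] l [-18.4812  16.5563]
scene 0.09 28 s [ 2.9145 10.7386 18.5914] l [14.5205 16.5144]
scene 0.1 24 s [ 2.8544  9.3973 16.8109] l [14.8556 16.6558]
side yellow rect ((0.5328465700149536, -0.13539919257164001), (0.03409431129693985, 0.08358690142631531), 64.77660369873047)
side 0.04 11 s [-7.2755 -5.3482 -1.0222] l [-45.1828  47.3067]
side 0.05 22 s [-13.2527  -8.3805  14.0812] l [-42.7621  46.4578]
side 0.06 144 s [-22.4606 -17.3936   8.7728] l [-36.292   39.9189]
side 0.07 200 s [-27.1602 -22.9741 -14.6039] l [-27.1033  28.5603]
side 0.08 75 s [-25.6403 -20.4257 -10.1499] l [-16.0174  17.4541]
side 0.09 7 s [3.1742 6.7262 8.0154] l [-15.8603   7.5091]
side 0.1 5 s [6.9022 7.7216 8.0582] l [-15.9001 -15.7161]
```

View pics/tip5.png

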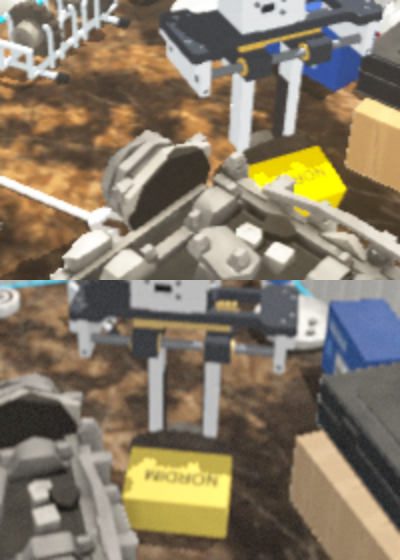

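The picture shows the sprocket steep on the carton edge, lightly held, with the carton pushed back about 15 mm. That was my tenth picture, so I use numbers only from here. The wrist camera faces the hub side, so I fit the disc plane from it.

```bash
cat > wl.py <<'E'
from h import *
np.set_printoptions(precision=1,suppress=True)
def run():
    C=np.array([.5403,-.1127]); n=np.array([.418,.9085]); e=np.array([.9085,-.418])
    o=arm.observe(); print('t',round(o['time'],2),'pos',o['position']*1000,'F',o['ft_force'],'tcp s,l',((o['position'][:2]-C)@n-.025)*1000,((o['position'][:2]-C)@e)*1000)
    c=cam('wrist'); pic,d=imaging.snapshot('wrist'); W=cloud('wrist',d,c); hsv=cv2.cvtColor(pic,cv2.COLOR_RGB2HSV)
    s=((W[...,:2]-C)@n-.025)*1000; l=(W[...,:2]-C)@e*1000; z=W[...,2]*1000
    m=(hsv[...,2]<125)&(hsv[...,1]<110)&(abs(l)<60)&(s>-70)&(s<60)&(z>4)&(z<110)
    Q=np.c_[s[m],l[m],z[m]]
    y=(hsv[...,0]>20)&(hsv[...,0]<36)&(hsv[...,1]>140)&(z>44)&(z<56)&(s<30)&(s>-110)&(abs(l)<80)
    if y.sum()>50: Y=np.c_[s[y],l[y]].astype(np.float32); print('carton top n',y.sum(),cv2.minAreaRect(Y),'s range',np.percentile(Y[:,0],[1,99]))
    # RANSAC planes
    rng=np.random.default_rng(0)
    R=Q.copy()
    for k in range(2):
        if len(R)<50: break
        best=None
        for _ in range(400):
            p=R[rng.choice(len(R),3,False)]; nn=np.cross(p[1]-p[0],p[2]-p[0]); L=np.linalg.norm(nn)
            if L<100: continue
            nn/=L; inl=abs((R-p[0])@nn)<1.5
            if best is None or inl.sum()>best.sum(): best=inl
        I=R[best]; cc=I.mean(0); nn=np.linalg.svd(I-cc,full_matrices=False)[2][2]; nn*=np.sign(nn[2]) or 1
        tilt=np.degrees(np.arccos(nn[2])); yaw=np.degrees(np.arctan2(nn[1],nn[0]))
        print('plane',k,len(I),'tilt',tilt,'yaw',yaw,'c',cc,'s',I[:,0].min(),I[:,0].max(),'l',np.percentile(I[:,1],[1,99]),'z',np.percentile(I[:,2],[1,99]))
        R=R[~best]
    for z0 in range(10,110,10):
        q=Q[(Q[:,2]>=z0)&(Q[:,2]<z0+10)]
        if len(q)>8: print(z0,len(q),'s',np.percentile(q[:,0],[3,50,97]),'l',np.percentile(q[:,1],[3,97]))
if __name__=='__main__': run()
E
python3 wl.py
```

```text
t 6.45 pos [555.  -79.2  69. ] F [ 1.1  4.3 -3.7] tcp s,l 11.563054192472048 -0.6849495071346399
plane 0 5928 tilt 57.50423946592793 yaw 0.020783814050354135 c [ 5.  -2.6 49.9] s -17.200262072515674 31.435023596521333 l [-45.3  42.3] z [12.1 82.7]
plane 1 454 tilt 89.81272703732805 yaw -86.46178122485004 c [11.7 15.2 85.5] s -20.038459753482048 19.364492707483215 l [12.1 16.3] z [ 52.2 109.5]
10 630 s [23.8 26.4 29.8] l [-28.7  26.2]
20 850 s [17.3 20.8 24. ] l [-38.   35.4]
30 860 s [11.2 14.8 17.7] l [-43.7  41. ]
40 583 s [ 1.4  8.6 24.7] l [-46.9  44. ]
50 801 s [-2.2  1.7 18.8] l [-45.8  42.7]
60 1116 s [-8.  -4.2 17. ] l [-41.6  38.3]
70 1263 s [-17.8 -11.   15.9] l [-19.2  15.1]
80 603 s [-17.5 -14.8  18.8] l [-19.1  16.3]
90 170 s [ 3.5 13.  19. ] l [-18.2  16.2]
100 215 s [ 3.6 14.1 19.1] l [-18.4  16.1]
```

move_arm:
  gripper: [-1,-1,-1,-1,-1]
  travel:
    - [0,0,0.008]
    - [0.012,0,0.004]
    - [0.012,0,0]
    - [0.012,0,0]
    - [0,0,0]
  roll: [0,0,0,0,0]
  force: 8

```text
time: 6.92
position: [0.5598, -0.0715, 0.0681]
tool_rot: [2.643, 1.694, 0.003]
ft_force: [-0.6, 3.0, 12.7]
finger_gap: 0.0329
gripper_force: 12.9
```

```bash
python3 wl.py | grep -v plane.1
```

```text
t 6.92 pos [559.8 -71.5  68.1] F [-0.6  3.  12.7] tcp s,l 20.54158382149941 0.48016967324171
plane 0 5231 tilt 65.95010814639384 yaw 0.06904344494722343 c [11.3 -1.2 53.3] s -4.978410433569409 33.16187735364974 l [-44.2  43.7] z [ 7.5 86.9]
10 515 s [26.1 28.5 30.6] l [-28.9  29.8]
20 618 s [21.5 23.9 26.5] l [-37.4  37.9]
30 462 s [17.2 20.1 22.2] l [-42.9  42.7]
40 442 s [12.4 15.4 31.4] l [-45.8  44.9]
50 625 s [ 7.  10.8 27.8] l [-45.5  45. ]
60 1012 s [ 3.5  6.4 26.3] l [-41.3  41.7]
70 1083 s [-0.8  1.9 26.7] l [-17.3  16.2]
80 1046 s [-6.  -2.1 27. ] l [-17.9  16.5]
90 180 s [12.3 22.2 28. ] l [-17.1  17.1]
100 220 s [12.4 23.1 28. ] l [-17.3  17.2]
```

move_arm:
  gripper: [-1,-1,-1,-1,-1]
  travel:
    - [0,0,0]
    - [0,0,-0.01]
    - [0,0,-0.01]
    - [-0.015,0,0]
    - [-0.015,0,0]
  roll: [0,0,0,0,0]
  force: 20

```text
time: 7.38
position: [0.5569, -0.0763, 0.0728]
tool_rot: [-2.644, -1.694, -0.008]
ft_force: [4.9, 29.5, 20.6]
finger_gap: 0.0311
gripper_force: 28.2
```

```bash
python3 wl.py | grep -v plane.1
```

```text
t 7.38 pos [556.9 -76.3  72.8] F [ 4.9 29.5 20.6] tcp s,l 14.980799743924674 -0.15700114668517914
plane 0 5874 tilt 58.67920393797544 yaw 0.13843313094423207 c [ 9.  -2.2 54.3] s -12.780399054666368 35.67894492449936 l [-44.9  42.9] z [16.1 87.6]
10 305 s [29.3 30.9 33.5] l [-26.8  25.2]
20 778 s [23.7 26.7 29.8] l [-35.8  33.6]
30 891 s [17.6 20.5 23.7] l [-42.2  39.8]
40 653 s [11.1 15.  18.2] l [-46.2  44. ]
50 664 s [ 2.1  8.5 28.7] l [-46.3  44.3]
60 1120 s [-1.8  2.4 20.4] l [-42.3  41.1]
70 1055 s [-6.8 -3.5 21.2] l [-17.2  14.9]
80 1183 s [-15.   -9.2  21.3] l [-17.9  15.4]
90 155 s [ 7.  17.3 22.4] l [-17.1  15.9]
100 195 s [ 6.7 16.  22.4] l [-17.1  15.9]
```

move_arm:
  gripper: [-1,-1,-1]
  travel:
    - [0,0,0]
    - [0,0,0]
    - [0,0,0]
  roll: [0,0,0]
  force: 3

```text
time: 7.68
position: [0.5571, -0.0765, 0.0729]
tool_rot: [-2.645, -1.695, -0.008]
ft_force: [4.9, 18.4, 9.0]
finger_gap: 0.0326
gripper_force: 13.5
```

```bash
python3 wl.py | grep -v plane.1
python3 - <<'E'
from h import *
np.set_printoptions(precision=1,suppress=True)
C=np.array([.5403,-.1127]); n=np.array([.418,.9085]); e=np.array([.9085,-.418])
for cn in ['scene','side']:
    pic,d=imaging.snapshot(cn); W=cloud(cn,d); hsv=cv2.cvtColor(pic,cv2.COLOR_RGB2HSV)
    s=((W[...,:2]-C)@n-.025)*1000; l=(W[...,:2]-C)@e*1000; z=W[...,2]*1000
    y=(hsv[...,0]>20)&(hsv[...,0]<36)&(hsv[...,1]>140)&(z>3)&(z<56)&(s<30)&(s>-120)&(abs(l)<80)
    for a,b in [(44,54),(10,40)]:
        m=y&(z>a)&(z<b)
        if m.sum()>10: print(cn,a,b,m.sum(),'s',np.percentile(s[m],[1,50,99]),'l',np.percentile(l[m],[1,99]))
E
```

```text
t 7.68 pos [557.1 -76.5  72.9] F [ 4.9 18.4  9. ] tcp s,l 14.937245323358994 0.07959384531270063
plane 0 5957 tilt 57.64548360135473 yaw 0.2110915230943359 c [ 9.2 -2.3 54.2] s -13.059918207682866 36.62353556888151 l [-44.7  42.8] z [17. 87.]
10 246 s [30.6 31.9 34. ] l [-28.2  25.7]
20 828 s [24.5 27.8 31. ] l [-35.8  33.5]
30 912 s [18.1 21.2 24.5] l [-41.8  39.8]
40 697 s [11.6 15.6 18.8] l [-46.   43.9]
50 677 s [ 2.7  8.8 28.8] l [-46.1  44.6]
60 1108 s [-1.4  2.4 20.3] l [-42.2  41.1]
70 1107 s [-7.5 -3.7 20.4] l [-17.7  15.7]
80 1182 s [-15.8  -9.6  21.4] l [-18.1  16.1]
90 159 s [ 6.7 16.6 22.2] l [-17.5  16.6]
100 195 s [ 6.8 16.8 22.4] l [-17.5  16.7]
scene 44 54 651 s [-53.9 -25.5  -3.6] l [-26.7  41.8]
scene 10 40 77 s [-53.6 -52.  -50.4] l [ 0.6 42.3]
side 44 54 658 s [-55.5 -22.3  -5.1] l [-38.9  44.2]
side 10 40 655 s [-54.8 -52.8 -22.2] l [-38.6  44.8]
```

move_arm:
  gripper: [-1,-1,-1,-1,-1]
  travel:
    - [0.008,0,0.006]
    - [0.008,0,0.006]
    - [0.008,0,0.004]
    - [0.006,0,0]
    - [0,0,0]
  roll: [0,0,0,0,0]
  force: 8

```text
time: 8.25
position: [0.5592, -0.072, 0.0686]
tool_rot: [2.643, 1.695, 0.001]
ft_force: [-3.4, -0.8, 10.6]
finger_gap: 0.0321
gripper_force: 14.2
```

```bash
python3 wl.py | grep -v plane.1
```

```text
t 8.25 pos [559.2 -72.   68.6] F [-3.4 -0.8 10.6] tcp s,l 19.84039417217226 0.14727695433124707
plane 0 5810 tilt 60.20439299532376 yaw 0.31840693958682076 c [13.3 -1.9 49.9] s -7.579128870236193 38.022772046974666 l [-44.5  43.2] z [ 9.8 83.9]
10 685 s [30.4 33.1 35.9] l [-29.   27.8]
20 758 s [24.4 27.4 30.3] l [-38.   37.3]
30 771 s [18.6 22.3 24.9] l [-43.2  42.4]
40 558 s [ 8.8 16.3 32.4] l [-46.2  44.8]
50 741 s [ 6.1 10.1 27. ] l [-45.5  43. ]
60 1091 s [ 1.6  5.2 23.3] l [-41.5  38.1]
70 1204 s [-9.5 -1.  25.4] l [-17.9  15.5]
80 733 s [-8.7 -5.1 26.9] l [-17.8  16.6]
90 179 s [11.9 22.  27.3] l [-17.1  16.4]
100 216 s [11.7 21.3 27.3] l [-17.2  16.5]
```

move_arm:
  gripper: [-0.2,-0.06,-0.06,-0.06,-0.06]
  travel:
    - [0,0,0]
    - [0,0,0]
    - [0,0,0]
    - [0,0,0]
    - [0,0,0]
  roll: [0,0,0,0,0]

```text
time: 8.72
position: [0.5592, -0.0715, 0.0679]
tool_rot: [2.644, 1.695, 0.002]
ft_force: [3.2, 3.7, 5.2]
finger_gap: 0.0443
gripper_force: 3.4
```

```bash
python3 wl.py | grep -v plane.1
```

```text
t 8.72 pos [559.2 -71.5  67.9] F [3.2 3.7 5.2] tcp s,l 20.38393062105894 -0.05095832894188477
plane 0 6369 tilt 60.03342321095447 yaw 0.11660660623175335 c [11.8 -0.6 52.3] s -7.302728403182086 38.59217120374283 l [-44.5  42.7] z [ 9.4 83.2]
10 721 s [30.3 33.1 35.9] l [-28.9  27. ]
20 768 s [24.4 27.4 30.3] l [-38.1  37.2]
30 712 s [18.6 22.4 24.7] l [-43.2  42.4]
40 427 s [12.9 16.6 32.3] l [-46.5  44.2]
50 610 s [ 7.  10.1 27.5] l [-45.6  22.4]
60 1403 s [ 1.4  4.6 25. ] l [-23.2  22. ]
70 1798 s [-9.3 -1.4 23.8] l [-25.1  23.8]
80 748 s [-8.  -4.9 27.5] l [-22.9  21.5]
90 220 s [12.1 20.9 27.8] l [-23.3  22.1]
100 282 s [12.1 21.7 27.9] l [-23.2  22.3]
```

move_arm:
  gripper: [-0.04,-0.04,-0.04,-0.04,-0.04]
  travel:
    - [0.02,0,0]
    - [0.05,0,0]
    - [0.07,0,0]
    - [0,0,0]
    - [0,0,0]
  roll: [0,0,0,0,0]

```text
time: 9.18
position: [0.5733, -0.0389, 0.067]
tool_rot: [-2.643, -1.697, 0.001]
ft_force: [-0.2, 0.5, 0.4]
finger_gap: 0.0451
gripper_force: 0.0
```

```bash
python3 wl.py | grep -v plane.1
```

```text
t 9.18 pos [573.3 -38.9  67. ] F [-0.2  0.5  0.4] tcp s,l 55.86249491405821 -0.898727102335677
carton top n 1638 ((-36.474639892578125, 0.4684486389160156), (29.643756866455078, 84.61843872070312), 0.3260822892189026) s range [-50.3 -23.8]
plane 0 2745 tilt 60.010844190075915 yaw 0.14888183369489796 c [24.7  0.2 30. ] s -8.564674130399789 38.869307031220956 l [-31.7  29.2] z [ 7.4 78.3]
10 817 s [30.3 33.1 36.2] l [-25.1  23.7]
20 577 s [24.7 28.1 30.7] l [-28.2  25.2]
30 477 s [18.7 21.7 25.1] l [-30.1  27.2]
40 501 s [13.  16.5 19.5] l [-31.4  28.7]
50 268 s [10.  12.3 58.7] l [-32.8  30. ]
60 95 s [-5.7 53.3 59.6] l [-31.9  21.1]
70 231 s [-8.8 47.  58.9] l [-28.   21.1]
80 159 s [-10.3  51.7  59.6] l [-24.2  21.2]
90 158 s [47.3 53.4 59.7] l [-24.2  21.2]
100 192 s [47.5 53.8 59.7] l [-24.2  21.3]
```

The sprocket now leans free and stable at 60° on the carton, with the robot touching nothing. Next I go over it, turn the hand by 90° and take it by the rim from above.

move_arm:
  gripper: [-0.04,0.5,0.5,0.5,0.5]
  travel:
    - [0,0,-0.12]
    - [0,0.004,-0.13]
    - [-0.06,0,0]
    - [-0.064,0,0]
    - [-0.06,0,0]
  roll: [0,0,0.2,0.2,0.2]

```text
time: 9.65
position: [0.5504, -0.0806, 0.1303]
tool_rot: [2.88, 1.253, 0.0]
ft_force: [-0.0, -0.1, -0.1]
finger_gap: 0.068
gripper_force: 0.0
```

move_arm:
  gripper: [0.5,0.5,0.5,0.5,0.5]
  travel:
    - [0,0,0]
    - [0,0,0]
    - [0,0,0]
    - [0,0,0]
    - [0,0,0]
  roll: [0.22,0.22,0.22,0.22,0.22]

```text
time: 10.07
position: [0.5505, -0.0801, 0.1298]
tool_rot: [3.118, 0.381, -0.001]
ft_force: [0.0, -0.0, -0.3]
finger_gap: 0.0706
gripper_force: 0.0
```

move_arm:
  gripper: [0.5,0.5,0.5,0.5,0.5]
  travel:
    - [0,0,0]
    - [0,0,0]
    - [0,0,0]
    - [0,0,0]
    - [0,0,0]
  roll: [0.22,0.22,0.22,0.22,0.22]

```text
time: 10.48
position: [0.5504, -0.0801, 0.1298]
tool_rot: [3.098, -0.52, -0.001]
ft_force: [-0.5, -0.8, 1.1]
finger_gap: 0.0705
gripper_force: 0.0
```

move_arm:
  gripper: [0.5,0.5]
  travel:
    - [0,0,0]
    - [0,0,0]
  roll: [0.2,0]

```text
time: 10.65
position: [0.5505, -0.0801, 0.1298]
tool_rot: [3.067, -0.68, -0.001]
ft_force: [1.0, -0.3, -0.2]
finger_gap: 0.0705
gripper_force: 0.0
```

```bash
python3 wl.py; python3 -c "
from h import *
print(arm.observe()['joints'],arm.observe()['tool_rot'])"
```

```text
t 10.65 pos [550.5 -80.1 129.8] F [ 1.  -0.3 -0.2] tcp s,l 8.91453467087623 -4.377301257421972
carton top n 3818 ((-25.484403610229492, 0.5622177124023438), (86.03622436523438, 49.026039123535156), 89.65879821777344) s range [-49.3  -6.5]
plane 0 3334 tilt 59.87414738409761 yaw 0.30850250412786934 c [ 9.2  3.4 57.5] s -9.224619865734821 36.351532931576926 l [-43.3  43.5] z [14.4 85.2]
plane 1 391 tilt 54.13848989537988 yaw 2.8758660796277304 c [-6.4 11.2 73.1] s -14.449029250383097 22.298883320062913 l [-38.2  45.9] z [39.4 83.6]
10 101 s [30.6 33.  36. ] l [ 7.4 28.1]
20 230 s [25.2 27.6 30.6] l [-37.7  38.9]
30 349 s [15.6 22.2 25. ] l [-41.8  45.4]
40 465 s [ 4.6 16.1 19.6] l [-43.4  45.6]
50 607 s [-0.6 10.3 13.5] l [-42.7  44. ]
60 897 s [-6.5  4.1  7.9] l [-39.   39.7]
70 1118 s [-13.7  -2.3   1.9] l [-32.4  30.6]
80 616 s [-15.1  -7.8  -3.7] l [-17.4  18.6]
[-2.09991960e-01  4.02724630e-01  1.60135735e+00 -1.94837990e-04
  1.13789636e+00  1.79061904e+00] [ 3.06917666e+00 -6.69802689e-01 -6.04427041e-04]
```

move_arm:
  gripper: [0.5,0.5,0.5,0.5]
  travel:
    - [0.018,-0.008,0.02]
    - [0,0,0.08]
    - [0,0,0.063]
    - [0,0,0]
  roll: [0,0,0,0]
  force: 20

```text
time: 11.03
position: [0.5545, -0.0794, 0.0859]
tool_rot: [3.07, -0.667, -0.008]
ft_force: [-1.1, 0.6, -0.9]
finger_gap: 0.0704
gripper_force: 0.0
```

move_arm:
  gripper: [0.1,-0.1,-0.2,-0.3,-0.3]
  travel:
    - [0,0,0]
    - [0,0,0]
    - [0,0,0]
    - [0,0,0]
    - [0,0,0]
  roll: [0,0,0,0,0]

```text
time: 11.45
position: [0.5561, -0.0798, 0.0899]
tool_rot: [3.069, -0.671, 0.002]
ft_force: [0.1, -1.4, 1.2]
finger_gap: 0.0404
gripper_force: 0.5
```

```bash
python3 wl.py
```

```text
t 11.45 pos [556.1 -79.8  89.9] F [ 0.1 -1.4  1.2] tcp s,l 11.514195764668314 0.5501628384530329
carton top n 4888 ((-25.0484676361084, 0.5455970764160156), (49.89566421508789, 85.39868927001953), 0.06238266080617905) s range [-49.4  -2.2]
plane 0 3740 tilt 65.20624348483965 yaw -0.1307380295112389 c [14.1  4.1 60.9] s -10.442700523841626 38.21520392358429 l [-43.2  43.6] z [14.1 89. ]
plane 1 618 tilt 68.23621579730606 yaw -2.642227669604899 c [-1.1 12.1 78.3] s -10.75971678112179 17.675681974909345 l [-35.6  45.7] z [ 39.9 101.4]
10 101 s [32.8 34.6 37. ] l [ 5.8 27.5]
20 217 s [28.1 30.3 32.6] l [-37.3  36.5]
30 333 s [17.  25.7 28. ] l [-41.2  45. ]
40 451 s [ 8.6 21.1 23.6] l [-43.2  45.7]
50 637 s [ 5.5 16.6 19.4] l [-43.4  45.2]
60 1112 s [ 1.5 11.9 31.4] l [-38.9  42. ]
70 1305 s [-3.9  6.7 10. ] l [-35.1  36. ]
80 1536 s [-9.1 -0.2 31.2] l [-24.4  20.1]
90 131 s [-10.5  31.   31.7] l [-6.3  8.3]
100 156 s [-10.4  31.   31.8] l [-7.   8.3]
```

move_arm:
  gripper: [-0.4,-0.5,-0.6,-0.65,-0.7]
  travel:
    - [0,0,0]
    - [0,0,0]
    - [0,0,0]
    - [0,0,0]
    - [0,0,0]
  roll: [0,0,0,0,0]

```text
time: 11.92
position: [0.5558, -0.0794, 0.0892]
tool_rot: [-3.069, 0.672, -0.0]
ft_force: [1.1, 1.0, 1.6]
finger_gap: 0.0152
gripper_force: 19.1
```

move_arm:
  gripper: [-1,-1,-1,-1,-1]
  travel:
    - [0,0,0]
    - [0,0,0]
    - [0,0,0]
    - [0,0,0]
    - [0,0,0]
  roll: [0,0,0,0,0]
  force: 30

```text
time: 12.33
position: [0.5558, -0.0795, 0.0892]
tool_rot: [-3.069, 0.672, -0.0]
ft_force: [1.3, 2.9, 1.0]
finger_gap: 0.0151
gripper_force: 28.7
```

```bash
python3 wl.py
```

```text
t 12.33 pos [555.8 -79.5  89.2] F [1.3 2.9 1. ] tcp s,l 11.699279990400859 0.21766456570885195
carton top n 6418 ((-25.037569046020508, 2.900867462158203), (50.39610290527344, 80.43730926513672), 0.31896090507507324) s range [-49.2  -0.4]
plane 0 1682 tilt 73.39296752808148 yaw 0.19399379907151318 c [21.7 14.3 66.2] s 12.467336370258556 38.08753648410657 l [-36.   44.3] z [13.6 92.4]
plane 1 667 tilt 66.50498533806866 yaw 4.643925555594556 c [10.5 11.  81.1] s 2.3200867079440357 26.041681367665078 l [-36.1  45.6] z [ 42.  100.1]
10 50 s [35.4 36.5 37.7] l [ 7.5 28.4]
20 90 s [32.4 33.8 35.1] l [10.6 36.3]
30 113 s [29.4 31.  32.3] l [13.7 42.8]
40 177 s [-28.5  27.7  30.6] l [-17.8  45.6]
50 280 s [13.6 24.  42.8] l [-14.   45.7]
60 415 s [11.4 20.8 38.5] l [-13.7  42.8]
70 676 s [ 7.8 17.2 20.6] l [-36.5  37.2]
80 1647 s [ 4.1 10.8 17.9] l [-27.4  27.8]
90 340 s [ 3.1 11.3 18.7] l [-8.   8.2]
100 75 s [ 2.4 18.4 19.3] l [-6.6  8.1]
```

move_arm:
  gripper: [-1,-1,-1,-1,-1]
  travel:
    - [0,0,0.006]
    - [0,-0.02,0.004]
    - [0,-0.02,0]
    - [0,-0.02,0]
    - [0,-0.02,0]
  roll: [0,0,0,0,0]
  force: 12

```text
time: 12.8
position: [0.5659, -0.0618, 0.0892]
tool_rot: [3.069, -0.672, 0.008]
ft_force: [0.4, 1.8, 17.4]
finger_gap: 0.012
gripper_force: 12.1
```

```bash
python3 wl.py|grep -v plane.1
```

```text
t 12.8 pos [565.9 -61.8  89.2] F [ 0.4  1.8 17.4] tcp s,l 31.919101702417166 1.9417555510165254
carton top n 7447 ((-24.83769416809082, 2.5019073486328125), (50.29852294921875, 81.5616683959961), 0.241207554936409) s range [-49.   0.]
plane 0 814 tilt 17.162176207768994 yaw 94.22542043704128 c [28.7 10.3 88.6] s -64.96379155872684 37.95046739820945 l [-59.   31.3] z [ 81.4 108. ]
40 38 s [-30.1  34.9  54.4] l [-25.   46.7]
50 121 s [26.5 33.1 38.3] l [29.9 46.9]
60 232 s [26.1 32.3 38. ] l [38.6 44.6]
70 406 s [25.7 31.6 37.1] l [-35.1  39.1]
80 1132 s [25.4 31.  37.4] l [-26.4  30.8]
90 741 s [25.2 31.6 36.8] l [-16.2  11. ]
100 146 s [-65.   25.1  38.2] l [-59.7   9.6]
```

It is gripped upright, with the gap equal to the 12 mm thickness. I firm up the grip and lift.

move_arm:
  gripper: [-1,-1,-1,-1,-1]
  travel:
    - [0,0,0]
    - [0,0,0]
    - [0,0,-0.04]
    - [0,0,-0.08]
    - [0,0,-0.1]
  roll: [0,0,0,0,0]
  force: 45

```text
time: 13.27
position: [0.5626, -0.0616, 0.1405]
tool_rot: [3.068, -0.671, -0.008]
ft_force: [0.8, 0.3, -4.3]
finger_gap: 0.0117
gripper_force: 44.9
```

move_arm:
  gripper: [-1,-1,-1,-1,-1]
  travel:
    - [0,0,-0.1]
    - [0,0,-0.1]
    - [0,0,-0.08]
    - [0,0,0]
    - [0,0,0]
  roll: [0,0,0,-0.15,-0.2]

```text
time: 13.68
position: [0.5639, -0.0619, 0.2125]
tool_rot: [3.117, -0.384, 0.001]
ft_force: [-0.3, -0.6, -6.2]
finger_gap: 0.0114
gripper_force: 44.9
```

move_arm:
  gripper: [-1,-1,-1,-1,-1]
  travel:
    - [0,0,0]
    - [0,0,0]
    - [0,0,0]
    - [0,0,0]
    - [0,0,0]
  roll: [-0.2,-0.2,-0.2,-0.2,-0.2]

```text
time: 14.1
position: [0.5634, -0.0618, 0.211]
tool_rot: [3.111, 0.44, -0.004]
ft_force: [0.4, 0.3, -4.9]
finger_gap: 0.012
gripper_force: 44.9
```

move_arm:
  gripper: [-1,-1,-1,-1,-1]
  travel:
    - [0,0,0]
    - [0,0,0]
    - [0,0,0]
    - [0,0,0]
    - [0,0,0]
  roll: [-0.2,-0.2,-0.2,-0.2,-0.2]

```text
time: 14.52
position: [0.5634, -0.0618, 0.211]
tool_rot: [-2.89, -1.23, 0.004]
ft_force: [-0.9, -0.1, -5.4]
finger_gap: 0.0119
gripper_force: 44.9
```

move_arm:
  gripper: [-1,-1,-1,-1,-1]
  travel:
    - [0,0,0]
    - [0,0,0]
    - [0,0,0]
    - [0,0,0]
    - [0,0,0]
  roll: [-0.2,-0.2,-0.2,-0.2,-0.2]

```text
time: 14.93
position: [0.5634, -0.0618, 0.211]
tool_rot: [-2.473, -1.935, 0.003]
ft_force: [-0.3, 0.3, -4.9]
finger_gap: 0.0112
gripper_force: 44.9
```

move_arm:
  gripper: [-1,-1,-1,-1,-1]
  travel:
    - [0,0,0]
    - [0,0,0]
    - [0,0,0]
    - [0,0,0]
    - [0,0,0]
  roll: [-0.2,-0.2,-0.2,-0.2,-0.15]

```text
time: 15.35
position: [0.5634, -0.0618, 0.211]
tool_rot: [-1.92, -2.485, 0.003]
ft_force: [1.0, -0.4, -6.1]
finger_gap: 0.0115
gripper_force: 44.9
```

```bash
python3 -c "
from h import *
o=arm.observe(); print(o['time'],o['position'],o['joints'],o['ft_force'],o['finger_gap'])
R=cv2.Rodrigues(o['tool_rot'])[0]; print(R); y=np.degrees(np.arctan2(R[1,1],R[0,1])); print('tool y yaw',y)
d=np.array([.6118,.2548,o['position'][2]])-o['position']; print('delta tool',R.T@d*4)"
```

```text
15.35 [ 0.56343293 -0.06179524  0.21098794] [-1.73461064e-01  3.45399755e-01  1.48102928e+00 -9.00005348e-04
  1.31748405e+00 -4.28361658e-01] [ 1.02977907 -0.38579393 -6.05528534] 0.011477706002818262
[[-2.52368243e-01  9.67628202e-01 -2.43588946e-03]
 [ 9.67631252e-01  2.52367886e-01 -4.57736791e-04]
 [ 1.71821247e-04 -2.47256100e-03 -9.99996928e-01]]
tool y yaw 14.617721528125049
delta tool [ 1.17656455e+00  5.06799247e-01 -1.05093649e-03]
```

move_arm:
  gripper: [-1,-1,-1,-1,-1]
  travel:
    - [0.08,0.034,0]
    - [0.13,0.057,0]
    - [0.145,0.062,0]
    - [0.145,0.062,0]
    - [0.145,0.062,0]
  roll: [0,0,0,0,0]

```text
time: 15.77
position: [0.5909, 0.1131, 0.2111]
tool_rot: [-1.928, -2.479, 0.003]
ft_force: [0.0, -0.4, -4.4]
finger_gap: 0.012
gripper_force: 44.9
```

move_arm:
  gripper: [-1,-1,-1,-1,-1]
  travel:
    - [0.145,0.062,0]
    - [0.145,0.062,0]
    - [0.13,0.056,0]
    - [0.11,0.05,0]
    - [0,0,0]
  roll: [0,0,0,0,0]

```text
time: 16.18
position: [0.6135, 0.2591, 0.2102]
tool_rot: [-1.921, -2.483, 0.003]
ft_force: [0.1, -0.7, -5.1]
finger_gap: 0.0116
gripper_force: 45.0
```

```bash
cat > rk.py <<'E'
from h import *
np.set_printoptions(precision=1,suppress=True)
a=np.radians(14.41); R2=np.array([[np.cos(a),-np.sin(a)],[np.sin(a),np.cos(a)]])
O=R2@np.array([.656,.0946])
o=arm.observe(); tr=cv2.Rodrigues(o['tool_rot'])[0]
print('t',round(o['time'],2),'tcp rack mm',(o['position'][:2]-O)@R2*1000,o['position'][2]*1000,'yaw',np.degrees(np.arctan2(tr[1,1],tr[0,1])),'F',o['ft_force'],'gap',o['finger_gap']*1000)
cl={}
for cn in ['wrist','scene','side']:
    c=cam(cn); pic,d=imaging.snapshot(cn); W=cloud(cn,d,c); uv=(W[...,:2]-O)@R2*1000; z=W[...,2]*1000
    m=(abs(uv[...,0])<100)&(abs(uv[...,1])<62)&(z>5)&(z<260); P=np.c_[uv[m],z[m]]; cl[cn]=P; np.save('rk_'+cn+'.npy',P)
    def st(nm,k):
        k=P[k]
        if len(k)>8: print(cn,nm,len(k),'x',np.percentile(k[:,0],[2,50,98]),'y',np.percentile(k[:,1],[2,98]),'z',np.percentile(k[:,2],[2,98]))
    x,y,zz=P.T
    st('mate top',(x>30)&(x<70)&(zz>85)&(zz<110)); st('crank top',(x<-35)&(x>-70)&(zz>70)&(zz<84)&(abs(y)<22))
    for sx in (-1,1):
        for sy in (-1,1): st(f'post {sx}{sy}',(x*sx>5)&(x*sx<22)&(abs(y-27*sy)<9)&(zz>56)&(zz<71))
    zb=o['position'][2]*1000-42
    st('held disc',(abs(x)<30)&(zz>zb-48)&(zz<zb+30)&(abs(y)>18)&(zz>75)); st('held hub',(x<-8)&(x>-35)&(abs(y)<20)&(abs(zz-zb)<20)&(zz>82))
    h=np.abs(uv[...,0])+0; hd=P[(zz>43)&(zz<52)&(abs(x)>85)]
    for sx in (-1,1):
        q=hd[hd[:,0]*sx>0]
        if len(q)>8: print(cn,'handle',sx,len(q),'x',np.percentile(q[:,0],[2,50,98]),'y',np.percentile(q[:,1],[2,98]))
E
python3 rk.py
```

```text
t 16.18 tcp rack mm [2.7 3.7] 210.15156562254853 yaw 14.541284138129416 F [ 0.1 -0.7 -5.1] gap 11.554194739832614
wrist mate top 1056 x [41.3 46.7 53. ] y [-36.3  35.4] z [ 86.6 105.6]
wrist crank top 536 x [-57.4 -51.3 -45.8] y [-21.   21.4] z [70.8 80.4]
wrist post -11 64 x [-19.7 -14.2  -8.8] y [24.3 29.6] z [56.3 67.8]
wrist post 1-1 44 x [12.5 15.6 19.7] y [-29.3 -24.3] z [59.6 68.2]
wrist post 11 57 x [10.9 14.8 19.8] y [24.2 29.8] z [57.2 68. ]
wrist held disc 760 x [-13.6   1.1   7.2] y [-33.9  48.6] z [161.3 198. ]
wrist held hub 612 x [-22.2 -16.2  -8.2] y [-2.5 18.3] z [166.7 183.8]
wrist handle -1 305 x [-95.  -90.7 -87.6] y [-21.7  22.7]
wrist handle 1 301 x [88.4 91.4 95.7] y [-21.6  22.3]
scene mate top 185 x [39.6 42.6 52.4] y [-37.3  32.8] z [ 85.2 104.1]
scene crank top 88 x [-58.9 -55.2 -45.5] y [-20.4  19.7] z [70.4 80. ]
scene post -1-1 11 x [-20.2 -16.1 -10.7] y [-31.1 -25.1] z [56.9 68.3]
scene post -11 10 x [-20.6 -15.7 -13.8] y [22.9 27.4] z [57.7 67.6]
scene post 1-1 15 x [ 7.8 13.9 18.6] y [-31.  -25.1] z [56.2 66.3]
scene post 11 15 x [ 9.8 14.  19.6] y [2
[... 182 characters left out ...]
1 58 x [-96.8 -93.6 -88.2] y [-24.6  19.9]
side mate top 151 x [41.3 43.9 54.7] y [-40.7  24.1] z [ 85.6 104.8]
side crank top 60 x [-57.5 -53.3 -45.6] y [-21.2  11.4] z [70.5 79.4]
side post -1-1 11 x [-19.3 -15.7 -11.2] y [-33.5 -27.9] z [59.2 65.5]
side post -11 11 x [-18.9 -15.   -9.8] y [20.5 25.9] z [57.2 67.9]
side post 1-1 15 x [ 9.9 15.2 20.7] y [-33.5 -27.6] z [56.6 66.7]
side post 11 16 x [10.4 15.3 19.2] y [19.8 24.5] z [56.2 66.9]
side held disc 406 x [-20.4  -3.9   6.4] y [-51.1  33.2] z [129.7 196.7]
side held hub 135 x [-23.8 -20.   -8.9] y [-19.7   8. ] z [154.4 183.4]
side handle -1 42 x [-95.1 -92.7 -87.6] y [-27.4  16.7]
side handle 1 24 x [88.4 91.2 95.3] y [-26.6  11.3]
```

move_arm:
  gripper: [-1,-1,-1,-1,-1]
  travel:
    - [-0.005,-0.005,0.03]
    - [0,0,0.06]
    - [0,0,0.06]
    - [0,0,0.03]
    - [0,0,0]
  roll: [0,0,0,0,0]

```text
time: 16.75
position: [0.6127, 0.2516, 0.1645]
tool_rot: [-1.928, -2.478, 0.005]
ft_force: [0.2, 0.0, -5.9]
finger_gap: 0.0119
gripper_force: 45.0
```

```bash
python3 rk.py
python3 - <<'E'
import numpy as np
np.set_printoptions(precision=1,suppress=True)
for c in ['wrist','scene','side']:
    P=np.load(f'rk_{c}.npy')
    for z0 in range(75,165,10):
        k=P[(abs(P[:,0])<9)&(P[:,2]>z0)&(P[:,2]<z0+10)]
        if len(k)>8: print(c,z0,len(k),'x',np.percentile(k[:,0],[2,20,50,80,98]),'y',np.percentile(k[:,1],[1,99]))
E
```

```text
t 16.75 tcp rack mm [ 0.1 -3.4] 164.49687679633047 yaw 14.236688615910333 F [ 0.2  0.  -5.9] gap 11.925608756403355
wrist mate top 1536 x [41.3 46.4 53. ] y [-36.1  35.6] z [ 86.3 105.4]
wrist crank top 727 x [-57.3 -51.1 -45.8] y [-20.9  21.1] z [70.7 80.5]
wrist post -11 80 x [-19.1 -14.4  -9.8] y [24.1 29.6] z [57.2 68. ]
wrist post 1-1 57 x [10.1 14.6 19.8] y [-27.5 -24.2] z [56.6 67.4]
wrist post 11 86 x [ 9.5 14.7 20.1] y [24.5 29.6] z [56.3 68.1]
wrist held disc 713 x [-6.7 -1.3  4.6] y [-40.7  41.4] z [115.8 152.2]
wrist held hub 694 x [-24.9 -18.   -8.7] y [-9.2 11.5] z [120.6 137.9]
wrist handle -1 407 x [-95.  -90.6 -87.6] y [-21.8  22.3]
wrist handle 1 406 x [88.4 91.4 95.7] y [-22.  22.]
scene mate top 37 x [41.2 44.6 53. ] y [-38.6 -22.6] z [85.6 98.7]
scene crank top 88 x [-58.6 -55.2 -45.2] y [-18.6  19.9] z [70.2 80.3]
scene post -1-1 11 x [-20.2 -16.7 -11.4] y [-30.8 -25.2] z [57.4 68.1]
scene post -11 10 x [-20.6 -17.3 -11.5] y [23.3 27.3] z [57.9 68.7]
scene post 1-1 15 x [ 9.  14.3 18.7] y [-30.7 -25.4] z [56.4 67. ]
scene post 11 12 x [10.5 14.2 17.2] y [22.2 27
[... 1437 characters left out ...]
 [-51.8  39.1]
scene 135 144 x [-8.3 -7.1 -6.  -4.5  2.6] y [-48.1  36.6]
scene 145 117 x [-8.4 -6.9 -5.7 -4.1  2.6] y [-43.8  33.1]
scene 155 67 x [-8.  -6.5 -5.3 -0.3  3.1] y [-35.6  23.5]
side 75 18 x [-6.  -5.3 -4.8 -3.5 -3.2] y [-26.8  11.6]
side 85 52 x [-6.5 -5.5 -5.  -3.9  5.4] y [-38.8  18.4]
side 95 53 x [-6.5 -5.6 -4.9 -3.2  4.8] y [-46.6  10.5]
side 105 47 x [-7.1 -5.2 -4.6 -1.7  5.1] y [-51.7 -11.9]
side 115 53 x [-8.6 -5.7 -4.4  0.2  5.4] y [-54.3  36.1]
side 125 62 x [-7.  -5.9 -5.  -3.   5.8] y [-54.2  36.7]
side 135 93 x [-7.4 -5.6 -4.5 -2.9  5.3] y [-51.5  36.1]
side 145 77 x [-7.1 -5.4 -4.5 -1.3  5.5] y [-48.8  30.8]
side 155 58 x [-8.6 -5.9 -3.9  1.9  5.9] y [-41.7 -13.8]
```

move_arm:
  gripper: [-1,-1,-1,-1]
  travel:
    - [0.016,0,0]
    - [0,0,0.02]
    - [0,0,0.02]
    - [0,0,0]
  roll: [0,0,0,0]

```text
time: 17.23
position: [0.612, 0.2568, 0.1554]
tool_rot: [-1.927, -2.48, 0.002]
ft_force: [-1.0, -0.3, -4.8]
finger_gap: 0.0119
gripper_force: 45.0
```

```bash
python3 rk.py | egrep "^t|held|post"
```

```text
t 17.23 tcp rack mm [0.6 1.9] 155.35103684031398 yaw 14.321652488204318 F [-1.  -0.3 -4.8] gap 11.897478840688107
wrist post -11 85 x [-19.5 -14.5  -9.7] y [24.3 29.7] z [57.6 67.9]
wrist post 11 89 x [ 9.9 15.  20.1] y [24.4 29.6] z [56.6 68.7]
wrist held disc 703 x [-6.1 -0.7  5.1] y [-35.8  46.8] z [106.4 143.1]
wrist held hub 682 x [-24.3 -17.4  -8.2] y [-4.  16.7] z [111.6 129. ]
scene post -1-1 11 x [-19.5 -16.4 -10.5] y [-30.5 -24.4] z [57.1 68.4]
scene post -11 10 x [-19.3 -16.8 -11.4] y [23.1 28.3] z [56.9 66.6]
scene post 1-1 15 x [10.  14.  17.7] y [-30.7 -25. ] z [56.4 66.8]
scene held disc 475 x [-8.3 -5.6  4.1] y [-45.7  42.4] z [ 78.  141.9]
scene held hub 196 x [-27.  -21.8  -8.2] y [-16.8  13.9] z [ 98.4 129.9]
side post -1-1 12 x [-18.7 -15.5 -11.3] y [-33.3 -28.1] z [58.2 66.6]
side post -11 12 x [-18.3 -14.6 -11.4] y [18.9 25.2] z [56.8 67.1]
side post 1-1 15 x [10.5 16.2 19.2] y [-33.7 -28.2] z [57.2 67.1]
side held disc 320 x [-16.9  -4.7   5.4] y [-49.1  36.3] z [ 79.1 142.3]
side held hub 145 x [-24.6 -19.5  -8.9] y [-19.1   8.7] z [ 99.3 129.8]
```

move_arm:
  gripper: [-1,-1,-1,-1,-1]
  travel:
    - [0,0,0.03]
    - [0,0,0.03]
    - [0,0,0.03]
    - [0,0,0]
    - [0,0,0]
  roll: [0,0,0,0,0]

```text
time: 17.8
position: [0.6122, 0.2568, 0.1334]
tool_rot: [-1.927, -2.48, 0.002]
ft_force: [-0.9, -0.3, -4.3]
finger_gap: 0.0114
gripper_force: 45.0
```

```bash
python3 rk.py | egrep "^t|held|mate|crank"
```

```text
t 17.8 tcp rack mm [0.8 1.8] 133.35414819503367 yaw 14.305871985100444 F [-0.9 -0.3 -4.3] gap 11.391833512551532
wrist mate top 1971 x [41.3 46.3 53. ] y [-36.1  35.5] z [ 86.6 105.6]
wrist crank top 929 x [-57.6 -51.1 -45.7] y [-21.   21.2] z [70.7 80.3]
wrist held disc 707 x [-5.9 -0.5  5.3] y [-35.7  46.6] z [ 84.6 121.1]
wrist held hub 668 x [-24.1 -17.3  -8.5] y [-3.6 16.6] z [ 89.5 106.9]
scene mate top 85 x [40.6 44.9 53.3] y [-38.2  -1.5] z [ 85.7 105.5]
scene crank top 90 x [-59.2 -55.6 -45.7] y [-20.1  19.1] z [70.1 79.7]
scene held disc 356 x [-8.2 -5.2  5.6] y [-45.4  42.9] z [ 76.7 120.5]
scene held hub 172 x [-25.9 -21.   -8.8] y [-16.3  13.3] z [ 82.2 108.1]
side mate top 142 x [41.1 44.  53.6] y [-39.8  20.6] z [ 85.8 105. ]
side crank top 60 x [-57.5 -53.7 -45. ] y [-21.4  10.2] z [71.1 79.7]
side held disc 249 x [-14.6  -4.3   6.2] y [-49.2  39.5] z [ 77.  120.1]
side held hub 125 x [-24.6 -19.8  -8.8] y [-19.1  10.9] z [ 83.1 107.5]
```

move_arm:
  gripper: [-1,-1,-1,-1,-1]
  travel:
    - [0,0,0.03]
    - [0,0,0.03]
    - [0,0,0.028]
    - [0,0,0.02]
    - [0,0,0]
  roll: [0,0,0,0,0]

```text
time: 18.37
position: [0.6118, 0.2567, 0.1053]
tool_rot: [-1.927, -2.48, 0.003]
ft_force: [0.1, -0.4, -5.5]
finger_gap: 0.012
gripper_force: 45.0
```

move_arm:
  gripper: [-1,-1,-1]
  travel:
    - [0,0,0.006]
    - [0,0,0]
    - [0,0,0]
  roll: [0,0,0]

```text
time: 18.62
position: [0.6126, 0.257, 0.106]
tool_rot: [1.927, 2.481, 0.001]
ft_force: [-0.1, -1.6, -5.3]
finger_gap: 0.0117
gripper_force: 45.0
```

move_arm:
  gripper: [-1,-1,-1,-1]
  travel:
    - [0,0,0.008]
    - [0,0,0]
    - [0,0,0.006]
    - [0,0,0]
  roll: [0,0,0,0]
  force: 15

```text
time: 18.95
position: [0.6124, 0.2569, 0.102]
tool_rot: [-1.927, -2.481, 0.0]
ft_force: [-0.1, -0.1, -4.6]
finger_gap: 0.0121
gripper_force: 15.0
```

```bash
python3 rk.py | egrep "^t|held|mate|crank"
```

```text
t 18.95 tcp rack mm [1.  1.8] 101.98323559250855 yaw 14.309450704173054 F [-0.1 -0.1 -4.6] gap 12.091457650115093
wrist mate top 2208 x [41.4 46.  53. ] y [-14.   36.1] z [ 86.3 105.5]
wrist crank top 1215 x [-57.5 -51.  -45.6] y [-21.1  21.1] z [70.7 80.2]
wrist held disc 556 x [-5.7 -0.3  5.7] y [-36.4  44.1] z [75.8 89.8]
scene mate top 146 x [39.5 43.2 53.8] y [-38.2   7.4] z [ 85.4 104.6]
scene crank top 87 x [-59.2 -55.2 -46.3] y [-19.8  20. ] z [70.4 80.7]
scene held disc 108 x [-8.  -5.2  4.2] y [-42.6  38.6] z [75.6 89.5]
side mate top 151 x [41.2 43.8 54.2] y [-39.1  22.9] z [ 85.4 104.1]
side crank top 59 x [-57.8 -53.9 -45.6] y [-19.8  13.5] z [70.3 79.8]
side held disc 77 x [-6.6 -4.   6.9] y [-44.9  36.1] z [75.3 89.9]
```

Still carrying its weight (no contact yet); I continue in 1 mm steps.

move_arm:
  gripper: [-1,-1,-1,-1]
  travel:
    - [0,0,0.004]
    - [0,0,0]
    - [0,0,0.004]
    - [0,0,0]
  roll: [0,0,0,0]

```text
time: 19.43
position: [0.6129, 0.2569, 0.1014]
tool_rot: [1.927, 2.48, 0.002]
ft_force: [-1.1, -1.7, 4.8]
finger_gap: 0.0122
gripper_force: 15.0
```

move_arm:
  gripper: [-1,-1,-1,-1]
  travel:
    - [0,0,0.004]
    - [0,0,0]
    - [0,0,0]
    - [0,0,0]
  roll: [0,0,0,0]

```text
time: 19.77
position: [0.6132, 0.2569, 0.1013]
tool_rot: [1.926, 2.479, 0.003]
ft_force: [-2.4, -2.8, 10.1]
finger_gap: 0.012
gripper_force: 15.0
```

move_arm:
  gripper: [-1,-0.7,-0.6,-0.5,-0.5]
  travel:
    - [0,0,-0.008]
    - [0,0,0]
    - [0,0,0]
    - [0,0,0]
    - [0,0,0]
  roll: [0,0,0,0,0]
  force: 5

```text
time: 20.18
position: [0.6124, 0.2569, 0.1011]
tool_rot: [-1.927, -2.481, -0.0]
ft_force: [-0.3, 0.7, -0.6]
finger_gap: 0.0234
gripper_force: 0.0
```

```bash
python3 rk.py | egrep "^t|held|mate|crank"
```

```text
t 20.18 tcp rack mm [1.1 1.8] 101.10605374171146 yaw 14.309899984809954 F [-0.3  0.7 -0.6] gap 23.40667780905312
wrist mate top 2214 x [41.4 46.  53. ] y [-13.5  35.8] z [ 86.5 105.5]
wrist crank top 1229 x [-57.5 -50.9 -45.6] y [-20.8  21.2] z [70.7 80.3]
wrist held disc 523 x [-7.3 -1.6  4.1] y [-36.9  43.2] z [75.5 89. ]
scene mate top 139 x [39.4 43.3 53.3] y [-38.5   4.4] z [ 85.3 105.1]
scene crank top 87 x [-59.3 -55.6 -45.7] y [-19.6  19.3] z [70.2 79.9]
scene held disc 99 x [-9.1 -6.5  2.7] y [-43.1  36.5] z [75.2 88.8]
side mate top 143 x [41.2 44.1 53.7] y [-40.2  17.9] z [ 85.5 104.7]
side crank top 61 x [-57.8 -53.5 -45.4] y [-20.4  10.5] z [70.4 80.2]
side held disc 72 x [-8.1 -5.9  5. ] y [-46.5  31.3] z [75.3 88.7]
```

Released; the disc leans ~1.5 mm towards its hub, within the slot slack, like its mates. I retreat straight up and check.

move_arm:
  gripper: [-0.5,-0.5,-0.5,-0.5,-0.5]
  travel:
    - [0,-0.004,-0.02]
    - [0,0,-0.06]
    - [0,0,-0.1]
    - [0,0,-0.14]
    - [0,0,-0.14]
  roll: [0,0,0,0,0]

```text
time: 20.75
position: [0.611, 0.2565, 0.2174]
tool_rot: [-1.927, -2.48, 0.002]
ft_force: [-0.3, -0.3, 0.7]
finger_gap: 0.0232
gripper_force: 0.0
```

move_arm:
  gripper: [-0.5,-0.5,-0.5,-0.5,-0.5]
  travel:
    - [-0.1,0,0]
    - [-0.1,0,0]
    - [-0.1,0,0]
    - [0,0,0]
    - [0,0,0]
  roll: [0,0,0,0,0]

```text
time: 21.17
position: [0.6302, 0.183, 0.2166]
tool_rot: [1.93, 2.479, 0.0]
ft_force: [0.5, 0.7, -0.6]
finger_gap: 0.0236
gripper_force: 0.0
```

```bash
python3 rk.py | egrep "^t|mate|crank"
python3 - <<'E'
import numpy as np
np.set_printoptions(precision=1,suppress=True)
P=np.load('rk_wrist.npy')
for nm,a,b in [('crank',-62,-38),('mid',-12,12),('mate',38,62)]:
  for z0,z1 in [(65,80),(80,95),(95,112)]:
    k=P[(P[:,0]>a)&(P[:,0]<b)&(P[:,2]>z0)&(P[:,2]<z1)]
    if len(k)>8: print(nm,z0,len(k),'x',np.percentile(k[:,0],[2,50,98]),'y',np.percentile(k[:,1],[1,99]),'zmax',k[:,2].max())
k=P[(P[:,0]>-35)&(P[:,0]<-12)&(abs(P[:,1])<18)&(P[:,2]>50)]; print('hub',len(k),'x',np.percentile(k[:,0],[2,98]),'y',np.percentile(k[:,1],[2,98]),'zmax',k[:,2].max())
E
```

```text
t 21.17 tcp rack mm [ -0.1 -74.2] 216.59647192933497 yaw 14.202218563998384 F [ 0.5  0.7 -0.6] gap 23.59607834196385
wrist mate top 1267 x [41.3 46.7 53. ] y [-36.4  35.5] z [ 86.4 105.6]
wrist crank top 614 x [-57.7 -51.4 -45.9] y [-20.3  21. ] z [70.7 80.4]
scene mate top 196 x [39.9 43.  53. ] y [-35.5  32.8] z [ 85.5 104.7]
scene crank top 86 x [-59.4 -55.3 -46.5] y [-19.   18.4] z [70.7 80.2]
side mate top 152 x [40.9 43.7 54.1] y [-40.4  24.2] z [ 85.4 104.8]
side crank top 61 x [-57.9 -53.9 -45.1] y [-21.4  11.3] z [71.  80.4]
crank 65 734 x [-57.7 -50.9 -45.7] y [-24.3  27.9] zmax 79.97010686948283
crank 80 29 x [-57.4 -51.6 -46.9] y [-3.8  0.6] zmax 81.28933064226385
mid 65 245 x [-11.3  -4.7   4.4] y [-45.9  45.8] zmax 79.91104554463489
mid 80 289 x [-7.6 -1.6  4.1] y [-39.2  38. ] zmax 94.97662423329538
mid 95 865 x [-7.7 -2.3  3.1] y [-28.6  28.5] zmax 107.05771625791436
mate 65 383 x [38.1 42.2 53.4] y [-46.3  45.4] zmax 79.98563201543978
mate 80 424 x [41.5 44.8 53.1] y [-38.4  40.3] zmax 94.96482028212003
mate 95 923 x [41.3 46.8 52.9] y [-28.8  27.5] zmax 107.16417028973032
hub 477 x [-25.6 -12.1] y [-16.  15.] zmax 76.4306336838216
```

The sprocket sits at the mate's height (top 107 mm, hub top 76 mm, hub to -x), centred between the posts. The neighbours have not shifted.

```bash
python3 -c "
from cell import arm
print(arm.hand_in())"
```

```text
the job is handed in; nothing more can be done
None
```

The large sprocket stands on both rails in the middle slot with its hub facing -x like the other two; its neighbours are unmoved, the carton was pushed back a few millimetres, and the job was handed in at about 21 s.

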